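# Level the test plate and keep the spirit level pressed

## Task

Lay the blue spirit level lengthwise in the middle of the dark strip on the aluminium plate, upright with its bubble on top, and let go of it. Then turn the orange foot knob so that the bubble stands between the two black lines when the plate is pressed all the way down. Finish while holding: keep pressing the level firmly down (its round black thumb pad is the place for it), so that the springy plate stays fully down and the bubble stays between the lines, and leave the jar and the bottle where they are.

Things in the scene. Friction and masses are not known exactly. Their poses are not given: they have to be found in the camera images.
- stand: Fixed grey levelling stand, base 270 x 110 x 12 mm. Origin on the desk under the stand; its x axis runs lengthwise from the plate's hinge (at x = -100 mm, axis 46 mm high) towards the foot knob (axis at x = +125 mm); base from x = -120 to +150 mm. It is out of level by a different amount each time: before it is adjusted the pressed-down plate always slopes down towards the knob by 0.02 to 0.05 rad.
- plate_seat (a point): Centre of the dark strip (142 x 38 mm inside a 150 x 46 mm black border) on top of the aluminium plate (182 x 72 mm, 8 mm thick), about 50 mm above the desk. x axis lengthwise towards the knob, z axis normal to the plate. It lies 90 mm from the hinge.
- plate (a joint): The plate's springy play, rad: 0 = pressed fully down on its stop, 0.03 = sprung up at the knob end (where it stays, even with the level lying on it, until it is pressed). 4 N on the thumb pad of a level lying on the strip presses it fully down. The adjustment counts with the plate fully down.
- foot: The levelling foot with its orange grip bar; origin on its upright axis at desk height, turns about z. Turning it counter-clockwise seen from above raises the knob end of the plate by 0.04 rad of slope per rad of turn, clockwise lowers it. It stays where it is left (friction 0.12 N m). A counter-clockwise turn of 0.5 to 1.3 rad from the start levels the plate.
- foot_grip (a point): Point on the foot's axis inside the orange grip bar, 82 mm above the desk. The bar is 48 mm long along this point's x axis, 14 mm wide along its y axis, 60 to 98 mm above the desk, and starts within 0.35 rad of the stand's x axis. Pinch it across its 14 mm from above; the flange below it (34 mm across) ends at 62 mm, the plate's tongue at 56 mm or lower.
- level: Loose blue spirit level with black ends, a box 130 x 26 x 32 mm (along its x, y, z), about 0.16 kg. Origin at the centre of its underside, z up; the green vial is on top, centred 20 mm towards +x, with two black lines 16 mm apart; the bubble is 10 mm long. It starts on the desk. Either way round on the plate will do.
- level_pad (a point): Top centre of the round black thumb pad (22 mm across) on top of the level, at x = -38 mm, 35 mm above its underside.
- bubble (a joint): Bubble position in the vial, m: 0 = centred between the lines, positive towards the level's +x end. It floats to the higher end: 0.25 m per rad of slope, held by the vial's ends at +-0.015; it settles in about 1 s.
- sample_jar: White lidded sample jar 74 mm across, 87 mm high, origin under its centre; leave alone.
- dropper_bottle: Small white dropper bottle, 28 mm across, 68 mm high, origin under its centre; leave alone.
Mind the look-alikes: they are no part of the job. There is more than one size of the level; the one meant has the size given above.

How it is judged:
By the outcome, as a careful person would: the job done as asked, in the order asked, and still so for the second after the job is handed in, while the arm keeps its last pose, push and grip.
It also fails if it takes over 61 s, if anything falls off the work surface, if the arm or the gripper's body presses on something with over 40 N, if the wrist force passes 120 N, or if a joint passes its speed limit or range.

## Robot

A 6-joint arm with a two-finger parallel gripper is mounted at the origin on the work surface; the furniture and walls round the work are solid. World frame = base frame: x ahead of the robot, y to its left, z up, the work surface at z = 0. Lengths are in m, angles in rad, forces in N, time in s.
With the tool pointing down it reaches from about 0.325 to 0.9 m from the base axis. Payload 6.1 kg.
Tool frame: the origin (TCP) lies at the very end of the fingers, on their centre line; the grasp point (between the pads) lies 19 mm behind it; z points along the fingers, x is the direction in which the jaws open and shut, and the axes are right-handed (so a half turn about z gives the same grasp; the last joint's range is limited). The gripper opens to 85 mm and grips with 20 to 120 N. Pads are 22 mm wide; open, the fingers measure 114 mm over their backs; the gripper's body (76 mm by 85 mm) begins 54 mm behind the grasp point. The pads swing forward as they close: fully open they stand 13 mm farther back than shut.
Start: joints at [0.996, 0.22, 1.526, -0, 1.395, -0.126], TCP at [0.271, 0.563, 0.195] pointing down, gripper open.
Joint ranges: [-2.98, 2.98], [-0.91, 2.08], [0.09, 2.57], [-1.24, 4.39], [0.2, 2.65], [-2.68, 2.68]. Speed limits (rad/s): [2.57, 2.57, 3.01, 3.14, 3.14, 3.14].

## Interface

Orientations are given as a 3x3 rotation matrix whose columns are the frame's x, y, z axes.
In Python, from rig import sense, viewer, order, nets gives the robot as it stands.
- The arm moves only by the shell command python3 -m handwheel 'ROWS' [OPENING] [FORCE]. ROWS is JSON, a list of rows, each a list of 4 numbers: the shift along the world's x, y, z in cm, then the turn about the world's z in rad. A call has 1 to 12 rows; each row shifts and turns the commanded pose from where the row before left it; what a row does not reach is not made up. A row lasts 1/12 s, in which the tool goes at most 41.7 mm and 7.16 degrees, less where a joint would pass 70% of its speed; a pose out of reach is approached as far as the arm can. A call with a gripper value outside its range is refused whole. OPENING is the opening, from 0 (shut) to 1 (fully open), set as the call begins (- or left out, the last holds). The fingers move at their own pace and stop on an object; FORCE is the grip in N (left out, the last holds). Time passes only in rows, so rows that do not move let the fingers close. It gives the time, the measured TCP pose, the force and the opening at its end, in the units of the state.
- sense(): the state, without advancing time (a new reading comes with each control period).
- viewer.snapshot(name): name is "scene" or "side" or "wrist"; returns a dict with "image" (384x512x3 uint8, red, green, blue), "intrinsics" (3x3 intrinsics, pixels), "extrinsics" (4x4, takes a point from world to camera coordinates). Camera axes: x right, y down, z forward; pixel columns grow to the right and rows downward; lengths in m; the calibration is good to about 2 mm. The wrist camera is an equidistant fisheye: a pixel r from the principal point sees the ray r / f radians off the axis. A picture is of the moment at which its call begins. There is no depth.
- order.sign_off(): hands the job in, once; it reports no verdict.
Trained networks look in a picture, given as the dict that the camera call returned (one of the last four; its "shot" number tells which), for a name from the list of things; names that differ only in an ending like _2 or _b are one class to them, and where a whole thing is asked for, a point or a joint stands for the part that bears it (a point fixed in the world has none). Each returns a list of dicts, best first, with "score" (0 to 1); they miss things now and then, are a little off and sometimes report something else, mostly with a low value. They report only what shows in the picture. A call takes as long as a camera call. They do not tell look-alikes from the thing itself.
- nets.boxes_of(picture, label): "point" ([x, y, z] in m, in world coordinates, good to about 4 mm: the middle of the surface that is visible of it).
- nets.regions_of(picture, label): "region" (384x512 bool, what is visible of it).
- nets.tip_of(picture, label): "point" ([x, y, z] in m, in world coordinates, good to about 4 mm: a listed point, or the origin of a listed thing).
The state is a dict: "time": time; "q": joint angles; "joint_velocities": joint speeds; "joint_torque": joint torques, N m; "eef_pos": TCP position; "eef_rot": TCP orientation; "ft_force": force on the tool from outside, world axes, zero at the start; "wrist_torque": the same for the moment, N m; "gripper_width": opening from 0.0 (shut) to 1.0 (fully open).
Only numpy, scipy, OpenCV 4.12 (cv2) and the standard library are available. Lean on these libraries where they do the work, as an engineer would, in place of code of your own. Each camera call takes 0.05 s, during which the arm holds its last target.

## Working session

There is one attempt and no reset: what is moved stays moved. The work goes in short steps, Python scripts to look and compute and a shell command to move; the robot and the scene stay as the last step left them, time stands still between calls to the robot, and variables do not carry over. Pictures are saved under pics/ and viewed, and the job is handed in when it is done.

```bash
ls; mkdir -p pics; python3 - <<'E'
from rig import sense, viewer, nets
import cv2
s=sense(); print(s['time'],s['eef_pos'],s['eef_rot'],s['gripper_width'])
for c in ['scene','side','wrist']:
    p=viewer.snapshot(c); cv2.imwrite(f'pics/{c}0.png',p['image'][:,:,::-1])
    for l in ['level','level_pad','foot_grip','plate_seat','stand','sample_jar','dropper_bottle']:
        try:
            r=nets.tip_of(p,l); print(c,l,[(d['point'].round(3).tolist() if hasattr(d['point'],'round') else d['point'],round(d['score'],2)) for d in r])
        except Exception as e: print(c,l,e)
E
```

```text
pics
0.0 [0.27080397 0.56253893 0.19348466] [[ 4.33875514e-01  9.00972199e-01 -1.06506261e-03]
 [ 9.00970721e-01 -4.33876753e-01 -1.65012084e-03]
 [-1.94881891e-03 -2.43643201e-04 -9.99998071e-01]] 1.001481853429315
scene level [([0.3068, -0.1533, 0.0014], 0.77), ([0.4461, -0.0703, -0.0032], 0.64), ([0.587, -0.1685, 0.0804], 0.16)]
scene level_pad [([0.4504, -0.1105, 0.0357], 0.95), ([0.3112, -0.1259, 0.0211], 0.89)]
scene foot_grip [([0.587, -0.1669, 0.0806], 0.84)]
scene plate_seat [([0.6185, -0.0415, 0.0521], 0.85), ([0.5874, -0.1699, 0.0813], 0.16)]
scene stand [([0.6174, -0.0522, -0.0009], 0.68)]
scene sample_jar [([0.4317, 0.0991, -0.0006], 0.59)]
scene dropper_bottle [([0.433, -0.223, -0.0005], 0.79)]
side level [([0.4444, -0.0715, 0.0037], 0.91), ([0.3081, -0.1501, 0.0034], 0.85)]
side level_pad [([0.3131, -0.1239, 0.0255], 0.93), ([0.4513, -0.1141, 0.0342], 0.61), ([0.5901, -0.1688, -0.0034], 0.19)]
side foot_grip [([0.5843, -0.1696, 0.0764], 0.85)]
side plate_seat [([0.6179, -0.0382, 0.0496], 0.75)]
side stand [([0.6171, -0.0498, -0.0019], 0.95)]
side sample_jar [([0.4283, 0.1003, -0.0002], 0.65)]
side dropper_bottle [([0.4303, -0.2223, -0.0009], 0.6)]
wrist level []
wrist level_pad []
wrist foot_grip []
wrist plate_seat []
wrist stand []
wrist sample_jar []
wrist dropper_bottle []
```

View pics/scene0.png

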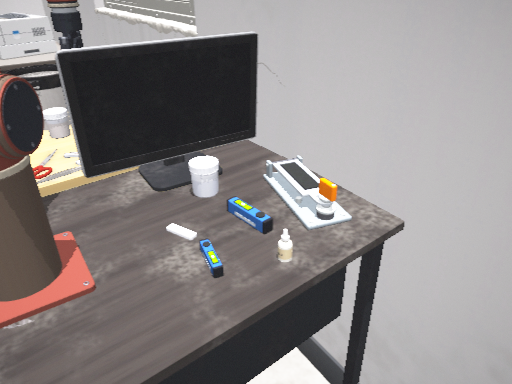

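View pics/side0.png

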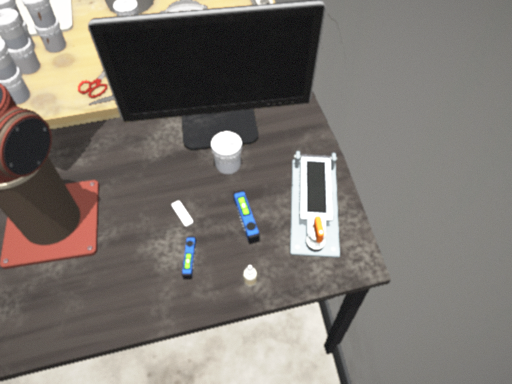

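The scene shows the large level at scene px (250,214), the small decoy at (211,258), the stand at (305,190), the jar at (204,176) and the bottle at (285,246). A monitor stands between the arm's start and the work, so I'll triangulate it.

```bash
cat > h.py <<'E'
import numpy as np, cv2
from rig import sense, viewer, nets
def tri(pa,ua,pb,ub):
    Pa=pa['intrinsics']@pa['extrinsics'][:3]; Pb=pb['intrinsics']@pb['extrinsics'][:3]
    X=cv2.triangulatePoints(Pa,Pb,np.array(ua,float).reshape(2,1),np.array(ub,float).reshape(2,1))
    return (X[:3]/X[3]).ravel()
def onplane(p,u,z):
    K=p['intrinsics'];E=p['extrinsics'];R=E[:3,:3];t=E[:3,3]
    d=R.T@np.linalg.inv(K)@np.array([u[0],u[1],1.]);c=-R.T@t
    return c+d*(z-c[2])/d[2]
def proj(p,X):
    K=p['intrinsics'];E=p['extrinsics'];x=K@(E[:3,:3]@np.array(X)+E[:3,3]);return x[:2]/x[2]
E
python3 - <<'E'
from h import *
a=viewer.snapshot('scene');b=viewer.snapshot('side')
for n,ua,ub in [('TL',(58,57),(90,23)),('TR',(257,34),(324,4)),('BR',(261,126),(312,101)),('BL',(85,172),(124,121))]:
    X=tri(a,ua,b,ub);print(n,X.round(3),proj(a,X).round(0),proj(b,X).round(0))
for n,p,u in [('scene baseL',a,(150,187)),('baseR',a,(220,170)),('side baseL',b,(187,148)),('baseR',b,(258,138))]: print(n,onplane(p,u,0).round(3))
for n,p in (('scene',a),('side',b)):
    print(n,'cam',(-p['extrinsics'][:3,:3].T@p['extrinsics'][:3,3]).round(2))
w=viewer.snapshot('wrist');cv2.imwrite('pics/w.png',w['image'][:,:,::-1])
def up(p,x0,y0,x1,y1,n): cv2.imwrite('pics/'+n,cv2.resize(p['image'][y0:y1,x0:x1,::-1],None,fx=5,fy=5,interpolation=cv2.INTER_CUBIC))
up(a,220,150,360,270,'za.png');up(b,225,140,345,260,'zb.png')
E
```

```text
TL [0.179 0.244 0.343] [57. 56.] [91. 24.]
TR [0.668 0.213 0.351] [256.  34.] [325.   5.]
BR [0.659 0.182 0.105] [261. 126.] [312. 101.]
BL [0.18  0.228 0.076] [ 86. 173.] [123. 121.]
scene baseL [0.321 0.208 0.   ]
baseR [0.522 0.189 0.   ]
side baseL [ 0.328  0.175 -0.   ]
baseR [0.519 0.177 0.   ]
scene cam [ 0.04 -0.7   0.49]
side cam [ 0.37 -0.61  0.89]
```

View pics/w.png

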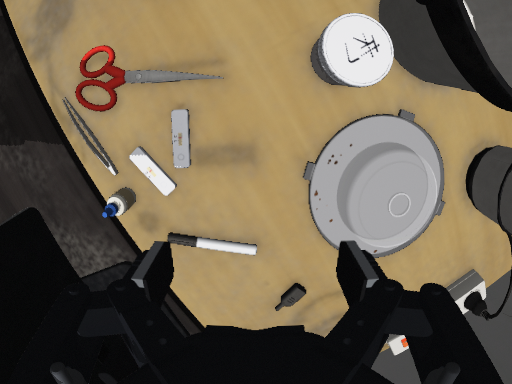

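View pics/zb.png

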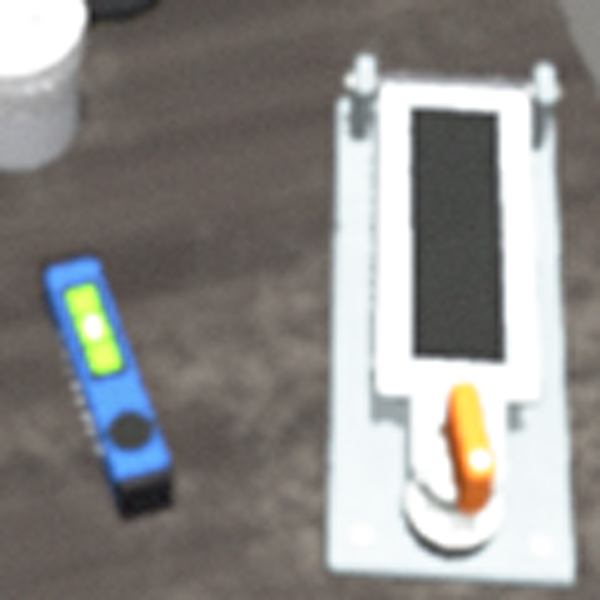

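View pics/za.png

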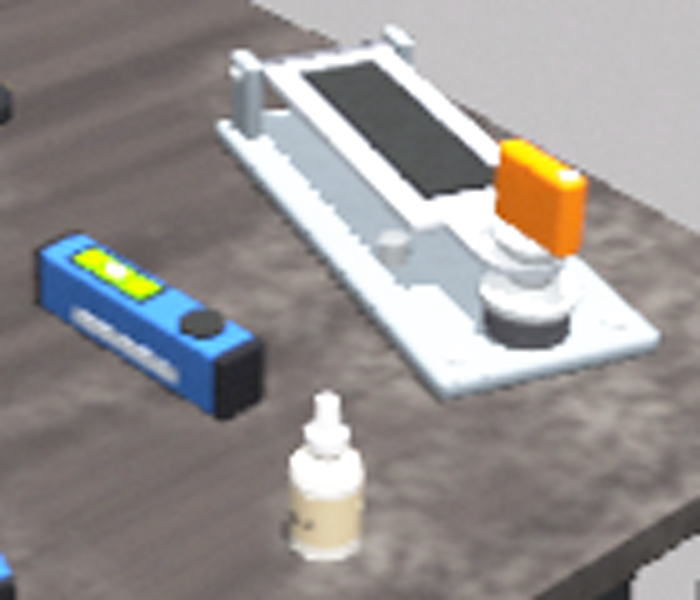

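The wrist camera shows only the distractor table at the start. The monitor spans x 0.18–0.67, y≈0.18–0.25 and reaches z≈0.35, so I go up first and then over it.

```bash
python3 -m handwheel '[[0,0,4,0],[0,0,4,0],[0,0,4,0],[0,0,4,0],[0,0,4,0],[0,0,4,0],[0,0,4,0],[0,0,1,0]]'
```

```text
time: 2.02
eef_pos: [0.2715, 0.5636, 0.4932]
eef_rot: [[0.434, 0.901, 0.006], [0.901, -0.434, 0.009], [0.011, 0.001, -1.0]]
ft_force: [-0.5, 2.1, 0.8]
gripper_width: 1.0
```

```bash
python3 -m handwheel '[[1,-3.8,0,-0.06],[1,-3.8,0,-0.06],[1,-3.8,0,-0.06],[1,-3.8,0,-0.06],[1,-3.8,0,-0.06],[1,-3.8,0,-0.06],[1,-3.8,0,-0.06],[1,-3.8,0,-0.06],[1,-3.8,0,-0.06],[1,-3.8,0,-0.06]]'
python3 -m handwheel '[[1,-3.8,0,-0.06],[1,-3.8,0,-0.06],[1,-3.8,0,-0.06],[1,-3.8,0,-0.06],[1,-3.8,0,-0.06],[1,-3.8,0,-0.06],[1,-3.8,-3,0],[0,0,-4,0],[0,0,-4,0],[0,0,-4,0],[0,0,-4,0],[0,0,0,0]]' 0.7
```

```text
time: 2.85
eef_pos: [0.371, 0.1814, 0.4849]
eef_rot: [[0.868, 0.497, 0.001], [0.497, -0.868, 0.0], [0.001, 0.0, -1.0]]
ft_force: [1.2, -0.2, 0.1]
gripper_width: 0.998
time: 3.85
eef_pos: [0.434, -0.0751, 0.2889]
eef_rot: [[0.987, 0.161, -0.016], [0.161, -0.987, 0.006], [-0.015, -0.009, -1.0]]
ft_force: [-0.7, -0.8, -2.6]
gripper_width: 0.7
```

```bash
cat >> h.py <<'E'
def unfish(p,u):
    K=p['intrinsics'];d=np.array([(u[0]-K[0,2])/K[0,0],(u[1]-K[1,2])/K[1,1]]);th=np.hypot(*d)
    v=np.array([0,0,1.]) if th<1e-9 else np.array([*(d/th*np.sin(th)),np.cos(th)])
    return v
def fplane(p,u,z):
    E=p['extrinsics'];R=E[:3,:3];c=-R.T@E[:3,3];d=R.T@unfish(p,u);return c+d*(z-c[2])/d[2]
def save(p,n,box=None,f=1):
    im=p['image'][:,:,::-1]
    if box: im=im[box[1]:box[3],box[0]:box[2]]
    cv2.imwrite('pics/'+n,cv2.resize(im,None,fx=f,fy=f,interpolation=cv2.INTER_CUBIC))
def tips(p,ls):
    for l in ls:
        print(l,[(np.round(d['point'],4).tolist(),round(d['score'],2)) for d in nets.tip_of(p,l)])
def rect(p,l,z,fish=True,i=0):
    for r in nets.regions_of(p,l):
        ys,xs=np.nonzero(r['region'])
        c,_=cv2.findContours(r['region'].astype(np.uint8),cv2.RETR_EXTERNAL,cv2.CHAIN_APPROX_NONE)
        c=max(c,key=cv2.contourArea)[:,0]
        P=np.array([(fplane if fish else onplane)(p,u,z)[:2] for u in c])
        rr=cv2.minAreaRect((P*1000).astype(np.float32))
        print(l,round(r['score'],2),len(xs),'rect mm',np.round(rr[0],1),np.round(rr[1],1),round(rr[2],1))
E
python3 - <<'E'
from h import *
w=viewer.snapshot('wrist');save(w,'w1.png',f=1.5)
s=sense();print(s['q'],s['time'])
tips(w,['level','level_pad','plate_seat','foot_grip','stand'])
rect(w,'level',0.032)
rect(w,'plate_seat',0.05);rect(w,'foot_grip',0.098)
E
```

```text
[-3.50502370e-01 -2.67520203e-01  1.82102285e+00  2.23051551e-06
  1.59844573e+00 -5.12283953e-01] 3.9
level [([0.4506, -0.0699, 0.0023], 0.77), ([0.2991, -0.1554, 0.0027], 0.64)]
level_pad [([0.3158, -0.128, 0.0284], 0.81), ([0.4555, -0.1145, 0.0353], 0.68)]
plate_seat [([0.6215, -0.0426, 0.0484], 0.84)]
foot_grip [([0.5866, -0.1708, 0.084], 0.64)]
stand [([0.62, -0.0448, 0.0009], 0.8)]
level 0.93 1491 rect mm [446.9 -72. ] [ 27.2 131.6] 6.4
level 0.67 742 rect mm [ 311.2 -146.8] [99.4 22.6] 76.6
level 0.3 2549 rect mm [429.7 112. ] [85.  84.6] 38.7
plate_seat 0.81 5657 rect mm [614.2 -58.2] [232.1  76.7] 76.0
foot_grip 0.91 660 rect mm [ 573.7 -154.6] [36.6 65.3] 50.2
foot_grip 0.16 5681 rect mm [592.8 -52.8] [206.9  67.8] 75.9
```

View pics/w1.png

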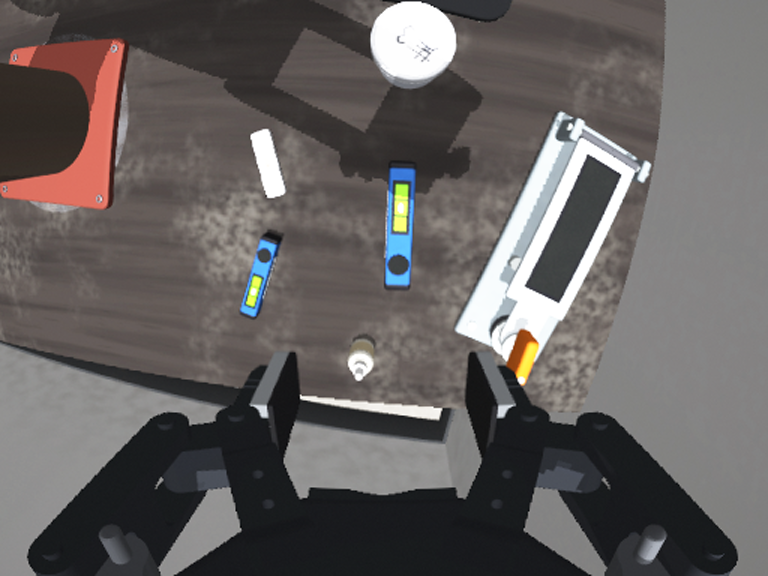

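The wrist picture shows the large level at px (400,225), its pad end toward −y. The fitted rectangle is 131×27 mm, as given, with its centre at (0.447,−0.072) and its length axis at 96.4°. The decoy measures 99×23 mm.

```bash
python3 -m handwheel '[[1.3,0.3,-2,-0.05],[0,0,-4,0],[0,0,-4,0],[0,0,-4,0],[0,0,-3,0],[0,0,0,0],[0,0,0,0],[0,0,0,0]]' 0.6
python3 - <<'E'
from h import *
w=viewer.snapshot('wrist');save(w,'w2.png')
s=sense();print(s['eef_pos'],np.arctan2(s['eef_rot'][1][0],s['eef_rot'][0][0]),s['time'])
tips(w,['level','level_pad'])
rect(w,'level',0.032)
E
```

```text
time: 4.97
eef_pos: [0.4544, -0.0745, 0.1319]
eef_rot: [[0.994, 0.112, 0.003], [0.112, -0.994, -0.001], [0.003, 0.001, -1.0]]
ft_force: [0.1, -0.5, 0.1]
gripper_width: 0.602
[ 0.45489807 -0.07470178  0.13252023] 0.1120563863744456 5.0167
level [([0.3023, -0.1542, 0.0037], 0.97), ([0.4496, -0.0707, 0.003], 0.86)]
level_pad [([0.457, -0.1113, 0.0371], 0.74), ([0.3128, -0.1285, 0.0271], 0.59)]
level 0.87 3406 rect mm [446.7 -71.1] [ 27.  130.3] 7.9
level 0.59 1498 rect mm [ 313.9 -143.3] [100.   25.2] 78.4
```

View pics/w2.png

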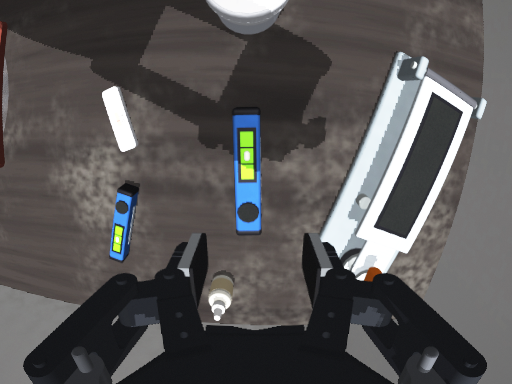

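The level is centred at px (247,170), jaws aligned with it.

```bash
python3 -m handwheel '[[-0.8,0.3,-2,0.01],[0,0,-3,0],[0,0,-3,0],[0,0,-2.5,0],[0,0,-1.7,0],[0,0,0,0],[0,0,0,0]]' 0.6
python3 - <<'E'
from h import *
s=sense();print(s['eef_pos'],s['ft_force'])
w=viewer.snapshot('wrist');save(w,'w3.png')
E
```

```text
time: 5.75
eef_pos: [0.4447, -0.071, 0.0077]
eef_rot: [[0.993, 0.122, -0.001], [0.122, -0.993, 0.0], [-0.001, -0.0, -1.0]]
ft_force: [0.9, -0.6, -0.9]
gripper_width: 0.596
[ 0.44466291 -0.07096575  0.00770513] [ 0.87026497 -0.64403124 -0.91811902]
```

View pics/w3.png

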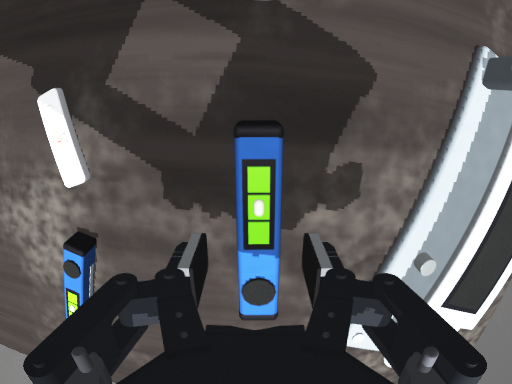

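The level lies between the fingers (px 180–310) at (258,220); closing.

```bash
python3 -m handwheel '[[0,0,0,0],[0,0,0,0],[0,0,0,0],[0,0,0,0],[0,0,0,0],[0,0,0,0]]' 0 40
python3 -m handwheel '[[0,0,2,0],[0,0,4,0],[0,0,4,0],[0,0,2,0],[0,0,0,0],[0,0,0,0]]'
python3 - <<'E'
from h import *
s=sense();print(s['eef_pos'],s['ft_force'],s['q'],np.arctan2(s['eef_rot'][1][0],s['eef_rot'][0][0]))
w=viewer.snapshot('wrist');save(w,'w4.png',f=1.5)
tips(w,['level','level_pad','plate_seat','foot_grip'])
a=viewer.snapshot('scene');b=viewer.snapshot('side')
tips(a,['level','level_pad','plate_seat','foot_grip']);save(a,'a4.png',(200,90,400,260),4)
tips(b,['level','level_pad','plate_seat','foot_grip']);save(b,'b4.png',(200,100,350,260),5)
E
```

```text
time: 6.3
eef_pos: [0.4448, -0.071, 0.0076]
eef_rot: [[0.993, 0.122, 0.0], [0.122, -0.993, -0.0], [0.0, 0.0, -1.0]]
ft_force: [-0.1, 0.5, -0.7]
gripper_width: -0.0
time: 6.8
eef_pos: [0.4458, -0.0713, 0.1288]
eef_rot: [[0.993, 0.122, 0.003], [0.122, -0.993, -0.001], [0.003, 0.002, -1.0]]
ft_force: [-0.3, -0.5, -0.3]
gripper_width: -0.002
[ 0.44577545 -0.0713362   0.12879411] [-0.29752116 -0.52943931 -0.3163901 ] [-3.33660627e-01 -1.50377286e-01  2.03449938e+00 -2.49059281e-05
  1.25387523e+00 -4.55663263e-01] 0.12201293541186062
level [([0.448, -0.0717, 0.001], 0.91), ([0.3034, -0.1559, -0.0014], 0.8)]
level_pad [([0.314, -0.1269, 0.0284], 0.91), ([0.456, -0.1082, 0.0351], 0.63)]
plate_seat [([0.6202, -0.0411, 0.0481], 0.76)]
foot_grip [([0.5909, -0.17, 0.0859], 0.82), ([0.6193, -0.0487, 0.0029], 0.53)]
level [([0.448, -0.0686, -0.0023], 0.88), ([0.309, -0.153, 0.0004], 0.72)]
level_pad [([0.4516, -0.1111, 0.0411], 0.71), ([0.306, -0.1279, 0.0246], 0.65)]
plate_seat [([0.6183, -0.0419, 0.0522], 0.83)]
foot_grip [([0.5881, -0.1691, 0.0839], 0.6)]
level [([0.4446, -0.0706, 0.0038], 0.76), ([0.3062, -0.1501, -0.0006], 0.56)]
level_pad [([0.4519, -0.1104, 0.0331], 0.9), ([0.3117, -0.1245, 0.0253], 0.88)]
plate_seat [([0.6166, -0.0406, 0.0511], 0.89)]
foot_grip [([0.5843, -0.17, 0.0796], 0.69)]
```

View pics/w4.png

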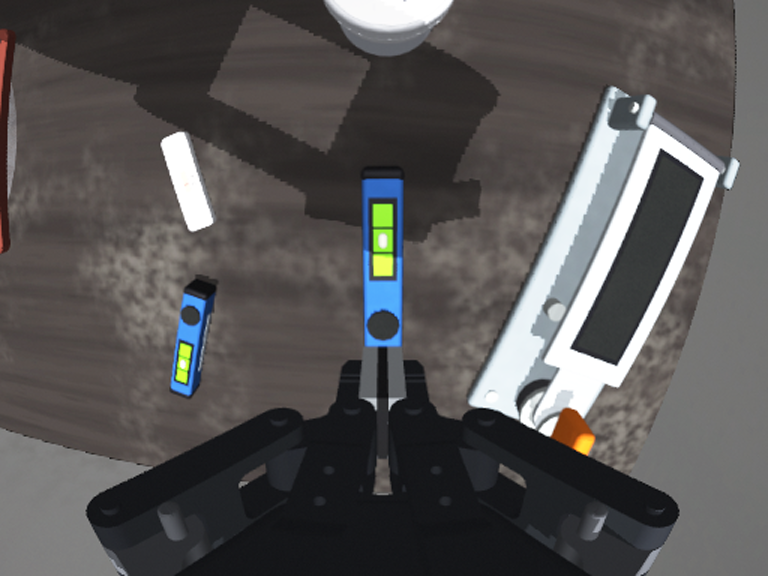

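View pics/a4.png

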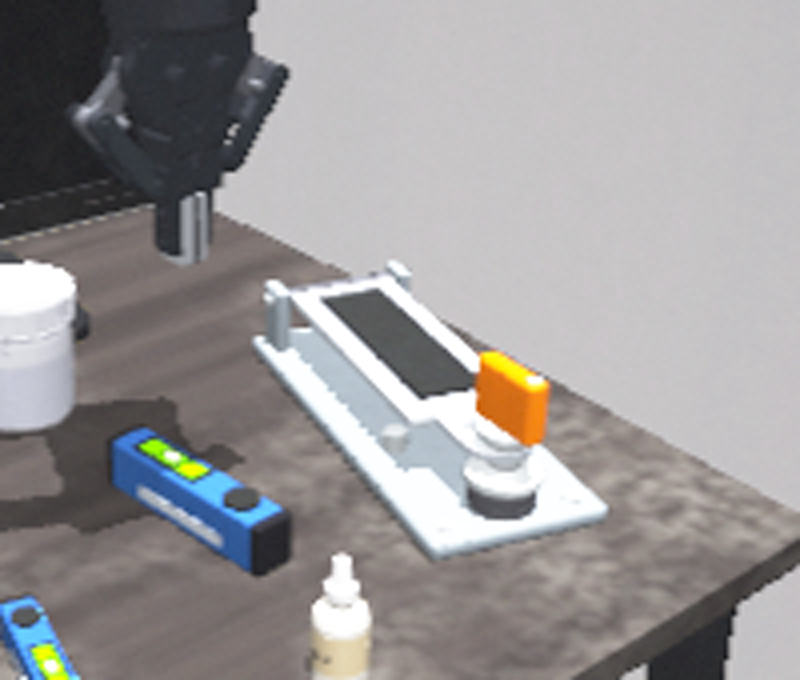

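The grasp missed: the gripper shut on nothing and the level has not moved. I'll check where the fingertips really are by projecting the reported TCP into the pictures.

```bash
python3 - <<'E'
from h import *
s=sense();t=s['eef_pos'];print(t)
a=viewer.snapshot('scene');b=viewer.snapshot('side');w=viewer.snapshot('wrist')
for p,n in((a,'scene'),(b,'side')): print(n,proj(p,t),proj(p,[0.4468,-0.0715,0.032]))
E=w['extrinsics'];print('wcam',(-E[:3,:3].T@E[:3,3]),E[:3,:3].round(3).tolist(),w['intrinsics'].tolist())
c=E[:3,:3]@t+E[:3,3];th=np.arccos(c[2]/np.linalg.norm(c));d=c[:2]/np.hypot(*c[:2]);print('tcp in wrist px',w['intrinsics'][:2,2]+d*th*w['intrinsics'][0,0])
X=tri(a,(246,155),b,(0,0)) if 0 else None
save(b,'b5.png',(170,60,330,220),5)
E
```

```text
[ 0.44463676 -0.07096377  0.12732425]
scene [246.28743334 169.90939931] [248.1277054  208.09591183]
side [244.99050212 188.17360172] [246.73917833 212.32744304]
wcam [0.43525831 0.00625926 0.3077063 ] [[0.993, 0.121, 0.0], [0.115, -0.946, 0.302], [0.037, -0.3, -0.953]] [[297.3186396354542, 0.0, 254.59265126534206], [0.0, 297.3186396354542, 189.1322344272244], [0.0, 0.0, 1.0]]
tcp in wrist px [254.41860475 218.85910344]
```

View pics/b5.png

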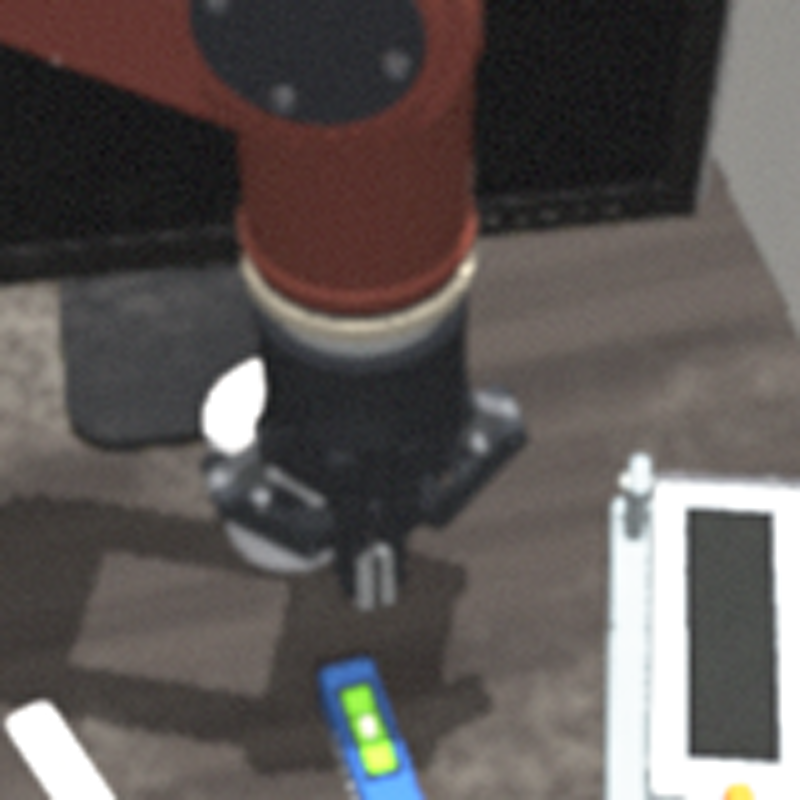

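```bash
python3 - <<'E'
from h import *
a=viewer.snapshot('scene');b=viewer.snapshot('side')
X=tri(a,(246.5,155),b,(245,181));print(X,proj(a,X),proj(b,X))
s=sense()
for dz in (0,.02,.04,.06): 
  t=s['eef_pos']+np.array([0,0,dz]);print(dz,proj(a,t),proj(b,t))
save(a,'a6.png',(210,120,290,220),7)
E
```

```text
[ 0.44323381 -0.07794268  0.16392254] [247.2041838  155.32099576] [244.53509734 180.60597816]
0 [246.28534976 169.87349483] [244.99881595 188.13828612]
0.02 [246.084427   161.27930424] [244.81812341 182.56326032]
0.04 [245.87876193 152.48226825] [244.63089702 176.7866412 ]
0.06 [245.66818465 143.47511957] [244.43677585 170.79729297]
```

View pics/a6.png

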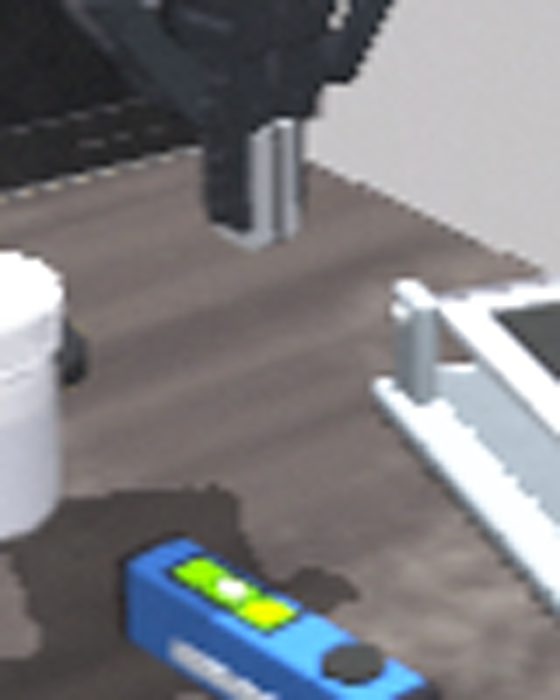

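```bash
python3 - <<'E'
from h import *
from scipy.optimize import least_squares
a=viewer.snapshot('scene');b=viewer.snapshot('side');w=viewer.snapshot('wrist')
save(w,'w7.png',(190,150,320,330),3.3)
def pf(p,X):
    E=p['extrinsics'];K=p['intrinsics'];c=E[:3,:3]@X+E[:3,3];th=np.arctan2(np.hypot(*c[:2]),c[2]);return K[:2,2]+c[:2]/np.hypot(*c[:2])*th*K[0,0]
t=sense()['eef_pos'];print(t,sense()['q'])
for dz in (0,.01,.02,.03,.04): print(dz,pf(w,t+np.array([0,0,dz])))
f=lambda X:np.r_[proj(a,X)-(246.5,155),proj(b,X)-(245,181),(pf(w,X)-(255,233))]
r=least_squares(f,t);print(r.x,r.fun.round(1))
E
```

```text
[ 0.44464056 -0.0709229   0.1273627 ] [-3.33640446e-01 -1.48509893e-01  2.03569107e+00  3.14402044e-06
  1.25431011e+00 -4.55696817e-01]
0 [254.46339349 218.8476537 ]
0.01 [254.4629119  225.13537467]
0.02 [254.46242508 232.06503646]
0.03 [254.46194033 239.73141471]
0.04 [254.4614684  248.24656723]
[ 0.44481553 -0.06786989  0.15547364] [-1.2  2.2 -0.4 -1.9  0.4  0.5]
```

View pics/w7.png

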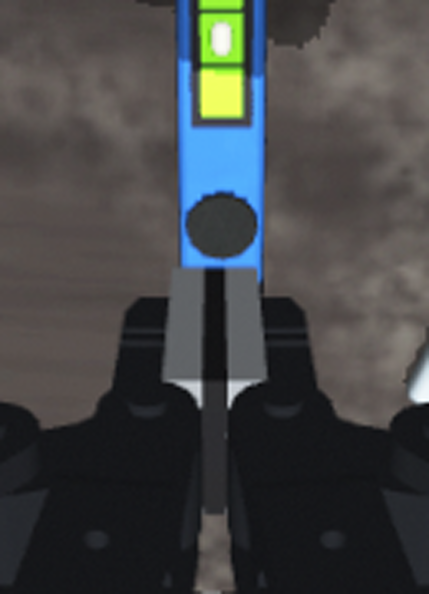

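Scene, side and wrist views all put the real fingertips about 25–30 mm above the reported TCP, so the fingers closed above the level. I'll confirm with a light touch on bare desk beside the level, fingers shut.

```bash
python3 -m handwheel '[[-3,1.5,0,0],[-2.5,1,-2,0],[0,0,-4,0],[0,0,-4,0],[0,0,-1,0],[0,0,0,0]]' 0 40
python3 -m handwheel '[[0,0,-0.7,0],[0,0,0,0]]'
```

```text
time: 8.45
eef_pos: [0.386, -0.0447, 0.0141]
eef_rot: [[0.993, 0.122, -0.007], [0.122, -0.993, 0.002], [-0.006, -0.003, -1.0]]
ft_force: [-0.9, 0.3, 0.1]
gripper_width: 0.003
time: 8.62
eef_pos: [0.3903, -0.0462, 0.0106]
eef_rot: [[0.993, 0.122, 0.001], [0.122, -0.993, -0.0], [0.001, 0.0, -1.0]]
ft_force: [0.1, -0.3, -0.8]
gripper_width: -0.0
```

```bash
python3 - <<'E'
from h import *
a=viewer.snapshot('scene');save(a,'a8.png',(200,120,320,240),6);print(sense()['eef_pos'],sense()['ft_force'])
E
```

```text
[ 0.39061913 -0.04628347  0.01114361] [-0.04079572  0.60406304  0.38470944]
```

View pics/a8.png

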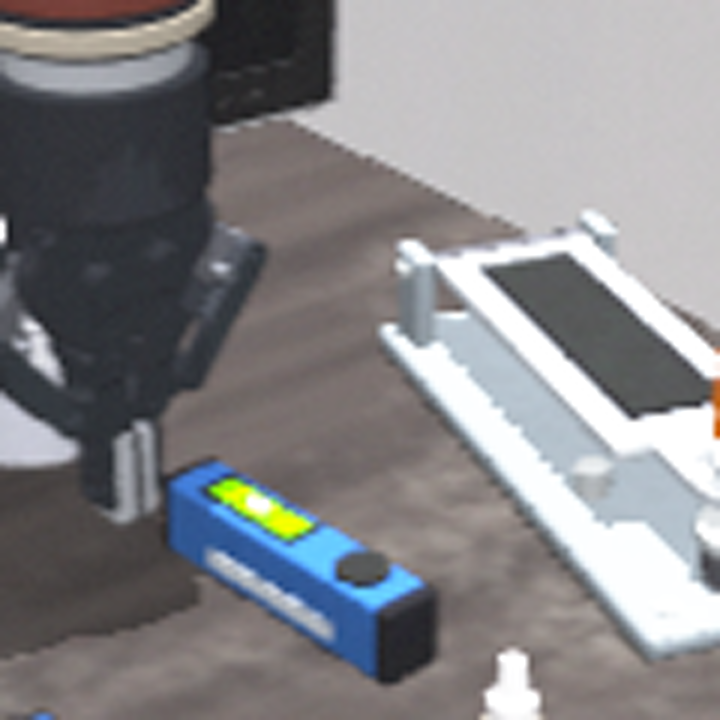

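No contact at reported z=0.011. The tip looks about 3 cm above the desk, so continue down in small steps.

```bash
python3 -m handwheel '[[0,0,-1,0],[0,0,0,0]]'; python3 -m handwheel '[[0,0,-0.5,0],[0,0,0,0]]' | grep -E 'pos|ft_f'; python3 -m handwheel '[[0,0,-0.4,0],[0,0,0,0]]'| grep -E 'pos|ft_f'
```

```text
time: 8.83
eef_pos: [0.3902, -0.0462, 0.0007]
eef_rot: [[0.993, 0.122, 0.001], [0.122, -0.993, -0.0], [0.001, 0.0, -1.0]]
ft_force: [-0.5, 0.3, 0.0]
gripper_width: -0.001
eef_pos: [0.3899, -0.046, -0.0045]
ft_force: [-0.0, -0.3, 0.1]
eef_pos: [0.3896, -0.0459, -0.0089]
ft_force: [1.3, -0.6, -0.1]
```

```bash
python3 -m handwheel '[[0,0,-0.5,0],[0,0,0,0]]'| grep -E 'pos|ft_f'; python3 -m handwheel '[[0,0,-0.3,0],[0,0,0,0]]' | grep -E 'pos|ft_f'; python3 -m handwheel '[[0,0,-0.3,0],[0,0,0,0]]'| grep -E 'pos|ft_f'
```

```text
eef_pos: [0.3892, -0.0458, -0.0143]
ft_force: [-1.0, 0.3, -0.3]
eef_pos: [0.3892, -0.0458, -0.0172]
ft_force: [-0.2, -1.1, -0.2]
eef_pos: [0.3893, -0.0458, -0.0201]
ft_force: [0.5, -0.1, -0.5]
```

```bash
python3 - <<'E'
from h import *
a=viewer.snapshot('scene');save(a,'a9.png',(200,120,320,240),6);print(sense()['eef_pos'],sense()['ft_force'],sense()['time'])
E
```

```text
[ 0.3893308  -0.04583459 -0.01996669] [-0.40396528 -0.7837063  -0.02643317] 9.7167
```

View pics/a9.png

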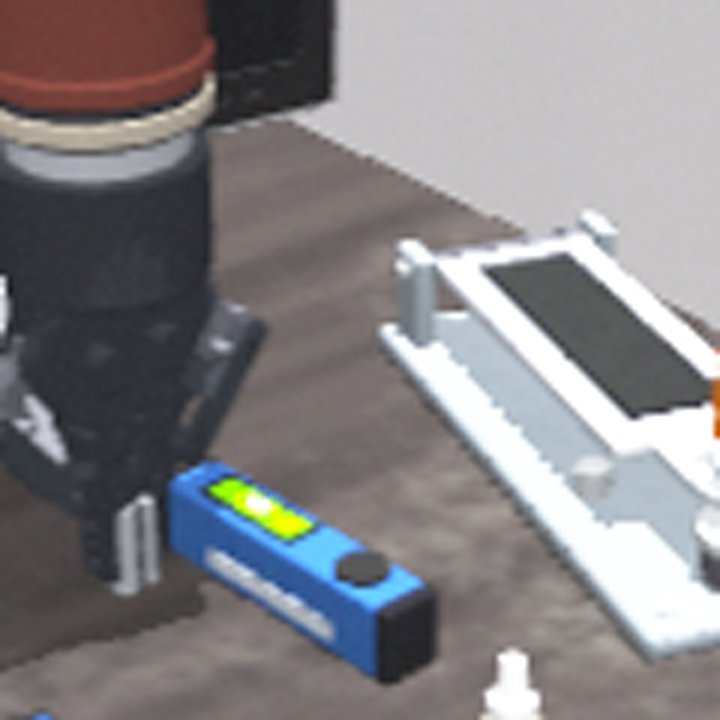

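```bash
for i in 1; do python3 -m handwheel '[[0,0,-0.2,0],[0,0,0,0]]'| grep -E 'pos|ft_f'; done; python3 -m handwheel '[[0,0,-0.2,0],[0,0,0,0]]' | grep -E 'pos|ft_f'; python3 -m handwheel '[[0,0,-0.2,0],[0,0,0,0]]'| grep -E 'pos|ft_f'
```

```text
eef_pos: [0.3895, -0.0459, -0.0219]
ft_force: [-0.3, -0.4, 0.1]
eef_pos: [0.3894, -0.0459, -0.0239]
ft_force: [0.5, -0.7, 0.3]
eef_pos: [0.3894, -0.0458, -0.026]
ft_force: [0.4, -0.3, 0.8]
```

```bash
python3 -m handwheel '[[0,0,-0.2,0],[0,0,0,0]]'| grep -E 'pos|ft_f';  python3 -m handwheel '[[0,0,-0.2,0],[0,0,0,0]]' | grep -E 'pos|ft_f'
```

```text
eef_pos: [0.3894, -0.0459, -0.028]
ft_force: [1.4, 0.2, -0.5]
eef_pos: [0.3894, -0.0459, -0.03]
ft_force: [-0.1, 0.5, 0.3]
```

```bash
python3 - <<'E'
from h import *
a=viewer.snapshot('scene');save(a,'a10.png',(200,120,320,240),6);print(sense()['eef_pos'],sense()['ft_force'],sense()['time'])
E
```

```text
[ 0.38942221 -0.04587687 -0.02987812] [ 0.74869147  0.45564843 -0.1243422 ] 10.6
```

View pics/a10.png

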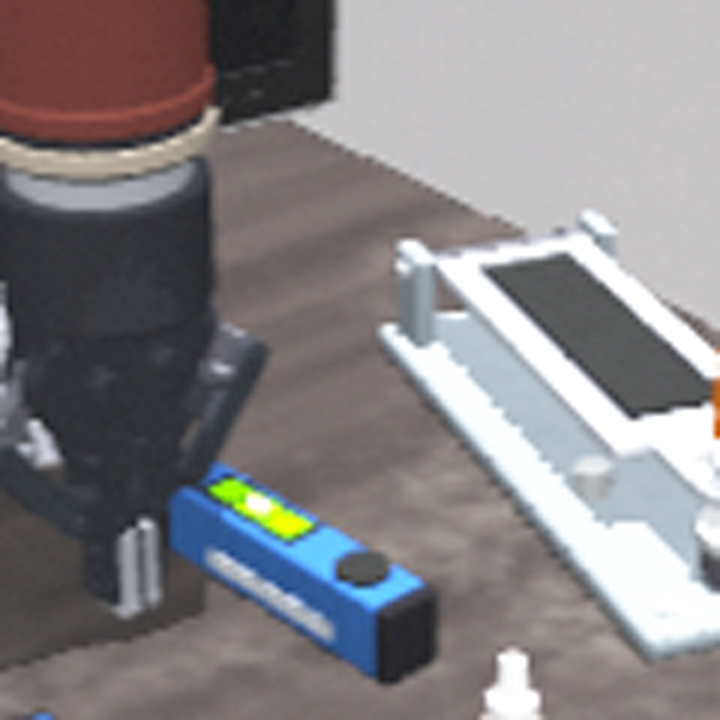

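```bash
python3 -m handwheel '[[0,0,-0.2,0],[0,0,0,0]]'| grep -E 'pos|ft_f';  python3 -m handwheel '[[0,0,-0.2,0],[0,0,0,0]]' | grep -E 'pos|ft_f'; python3 - <<'E'
from h import *
a=viewer.snapshot('scene');b=viewer.snapshot('side')
save(b,'b11.png',(180,150,270,240),6);save(a,'a11.png',(200,120,320,240),6)
t=sense()['eef_pos']
for z in(0,.005,.01,.02): print(z,proj(a,[t[0],t[1],z]),proj(b,[t[0],t[1],z]))
E
```

```text
eef_pos: [0.3894, -0.0459, -0.0319]
ft_force: [-0.6, 0.7, 0.0]
eef_pos: [0.3894, -0.0459, -0.034]
ft_force: [-0.1, 0.2, 0.2]
0 [220.78822976 223.09738042] [221.37808635 214.18763142]
0.005 [220.67205689 221.2385203 ] [221.24597084 213.06223803]
0.01 [220.55525051 219.36952346] [221.11281833 211.92801118]
0.02 [220.31971637 215.60078617] [220.84335306 209.63263778]
```

View pics/b11.png

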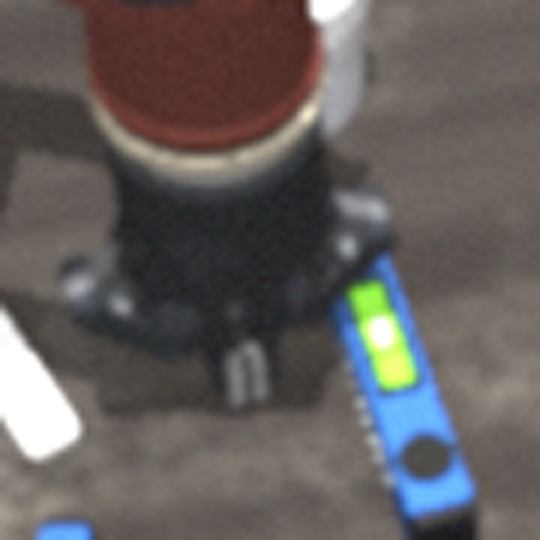

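View pics/a11.png

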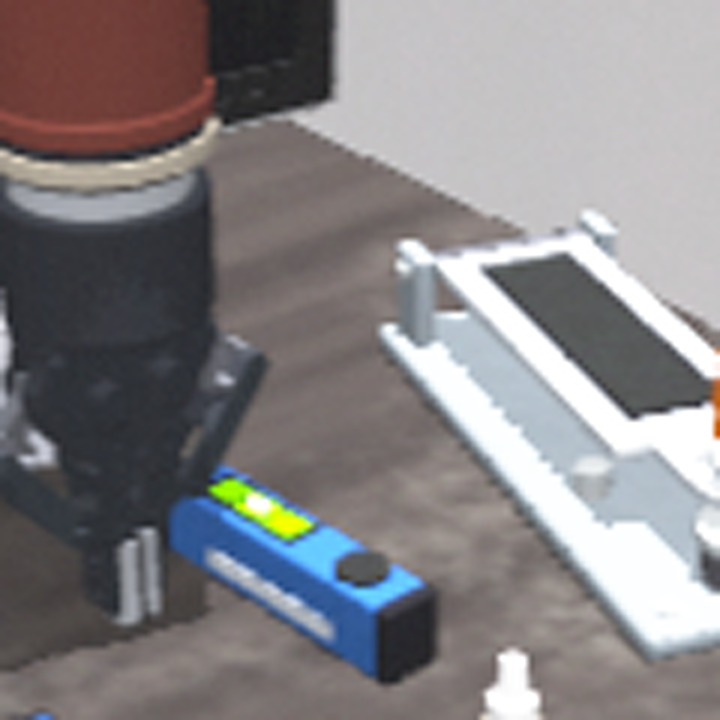

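```bash
python3 -m handwheel '[[0,0,-0.2,0],[0,0,0,0]]'| grep -E 'pos|ft_f';  python3 -m handwheel '[[0,0,-0.2,0],[0,0,0,0]]' | grep -E 'pos|ft_f'; python3 -m handwheel '[[0,0,-0.2,0],[0,0,0,0]]' | grep -E 'pos|ft_f'
```

```text
eef_pos: [0.3895, -0.0459, -0.0359]
ft_force: [-0.5, -0.9, 0.5]
eef_pos: [0.3898, -0.046, -0.0367]
ft_force: [-5.9, 0.7, 16.9]
eef_pos: [0.3899, -0.046, -0.0369]
ft_force: [-17.5, 4.7, 44.6]
```

Contact at reported z = −0.0365, so the real fingertip, shut, is 36.5 mm above the reported TCP. From here on real tip z = reported + 36.5 mm. Back up and re-grasp.

```bash
python3 -m handwheel '[[0,0,2,0],[0,0,4,0],[2.8,-1.3,3,0],[2.9,-1.2,0,0],[0,0,0,0],[0,0,0,0]]' 0.6
python3 - <<'E'
from h import *
w=viewer.snapshot('wrist');rect(w,'level',0.032);print(sense()['eef_pos'])
E
```

```text
time: 12.03
eef_pos: [0.4469, -0.0711, 0.0498]
eef_rot: [[0.993, 0.121, 0.001], [0.121, -0.993, -0.0], [0.001, 0.0, -1.0]]
ft_force: [-0.1, 0.2, -0.4]
gripper_width: 0.597
level 0.81 6151 rect mm [446.5 -70.8] [ 26.5 132.1] 7.4
level 0.68 1960 rect mm [ 317.2 -138.9] [101.   25.8] 79.4
[ 0.44434934 -0.07002147  0.04834328]
```

```bash
python3 -m handwheel '[[0.2,-0.1,-3,0],[0,0,-3,0],[0,0,-1.7,0],[0,0,0,0],[0,0,0,0]]' 0.6
python3 -m handwheel '[[0,0,0,0],[0,0,0,0],[0,0,0,0],[0,0,0,0],[0,0,0,0]]' 0 40
```

```text
time: 12.55
eef_pos: [0.4453, -0.0705, -0.0289]
eef_rot: [[0.993, 0.122, -0.004], [0.122, -0.993, 0.001], [-0.004, -0.002, -1.0]]
ft_force: [0.1, 0.5, 0.0]
gripper_width: 0.6
time: 12.97
eef_pos: [0.4491, -0.072, -0.0261]
eef_rot: [[0.993, 0.122, 0.003], [0.122, -0.993, -0.001], [0.002, 0.001, -1.0]]
ft_force: [-1.1, 0.5, 7.1]
gripper_width: 0.291
```

Gripped (26 mm). Lift, turn and carry towards the plate.

```bash
python3 -m handwheel '[[0,0,2,0],[0,0,4,0],[0,0,4,0],[0,0,4,-0.09],[3,0,0,-0.09],[3,0.5,0,-0.09],[0,0,0,-0.1],[0,0,0,0],[0,0,0,0]]'
python3 - <<'E'
from h import *
w=viewer.snapshot('wrist');save(w,'w12.png',f=1.5);s=sense();print(s['eef_pos'],np.arctan2(s['eef_rot'][1][0],s['eef_rot'][0][0]),s['ft_force'],s['gripper_width'])
t=s['eef_pos']
rect(w,'level',t[2]+.0275+.032);tips(w,['level','level_pad','plate_seat','foot_grip'])
E
```

```text
time: 13.72
eef_pos: [0.5071, -0.0663, 0.112]
eef_rot: [[0.97, -0.242, -0.001], [-0.242, -0.97, 0.0], [-0.001, 0.0, -1.0]]
ft_force: [-0.2, -1.0, -1.1]
gripper_width: 0.291
[ 0.50675556 -0.06634491  0.11188715] -0.24482744117532995 [-0.43795105 -0.1572288  -2.61982304] 0.29642941996720595
level 0.82 973 rect mm [432.3 -54.1] [32.2 14.2] 78.7
level 0.7 11357 rect mm [509.9 -53.4] [108.9  26. ] 75.6
level [([0.509, -0.0662, 0.1401], 0.84), ([0.301, -0.1558, 0.0036], 0.67)]
level_pad [([0.3145, -0.1288, 0.0265], 0.84), ([0.4994, -0.1036, 0.1727], 0.78)]
plate_seat [([0.6179, -0.0405, 0.0479], 0.8), ([0.4318, -0.2216, 0.0005], 0.58), ([0.5114, -0.0642, 0.1377], 0.42)]
foot_grip [([0.5851, -0.1705, 0.0876], 0.78)]
```

View pics/w12.png

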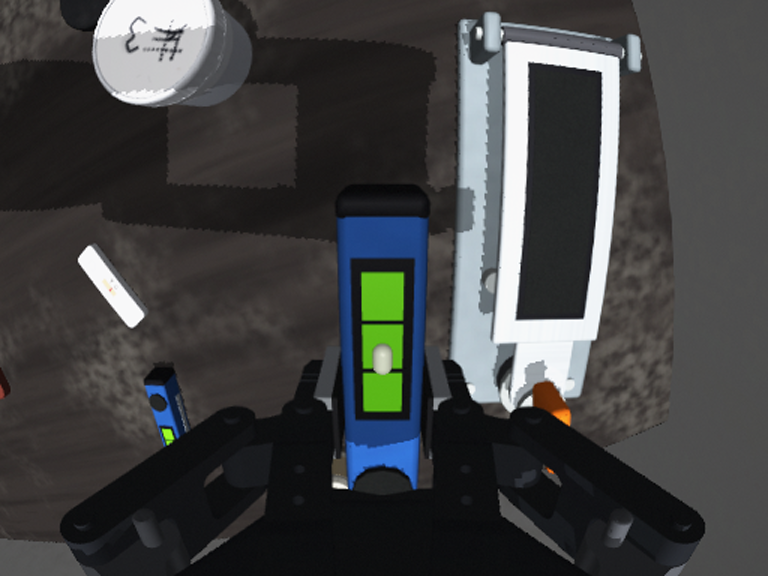

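The level is held straight at px (384,330); the dark strip's corners are at (529,64), (603,73), (587,319), (519,317). I compute its centre and direction.

```bash
python3 - <<'E'
from h import *
w=viewer.snapshot('wrist')
g=cv2.cvtColor(w['image'],cv2.COLOR_RGB2GRAY)
m=np.zeros_like(g);m[30:225,338:412]=(g[30:225,338:412]<60)
n,l,st,c=cv2.connectedComponentsWithStats(m);k=1+np.argmax(st[1:,4]);
cc,_=cv2.findContours((l==k).astype(np.uint8),cv2.RETR_EXTERNAL,cv2.CHAIN_APPROX_NONE);print(st[k])
for z in(.048,.05,.052):
    P=np.array([fplane(w,u,z)[:2]*1000 for u in cc[0][:,0]],np.float32);print(z,cv2.minAreaRect(P))
Q=np.array([fplane(w,np.array(u)/1.5,.05)[:2]*1000 for u in [(529,64),(603,73),(587,319),(519,317)]]);print(Q.round(1),Q.mean(0))
print('foot')
rect(w,'foot_grip',.09)
print([fplane(w,np.array(u)/1.5,.098).round(4)[:2] for u in [(532,383),(552,380),(570,405),(572,420)]])
E
```

```text
[ 344   41   56  171 7861]
0.048 ((621.1124877929688, -39.71514892578125), (151.52676391601562, 46.086849212646484), 76.11605072021484)
0.05 ((620.3364868164062, -39.31824493408203), (150.2880096435547, 45.71004104614258), 76.11608123779297)
0.052 ((619.5606689453125, -38.92133331298828), (149.04913330078125, 45.33335494995117), 76.11599731445312)
[[ 617.1   37.4]
 [ 662.5   26.7]
 [ 627.6 -120.4]
 [ 582.7 -106.6]] [622.48802163 -40.73497798]
foot
foot_grip 0.89 740 rect mm [ 578.6 -139.5] [24.3 54.3] 58.4
foot_grip 0.59 16662 rect mm [599.4 -47.4] [192.7  62.4] 75.9
[array([ 0.5739, -0.1232]), array([ 0.5852, -0.1248]), array([ 0.5947, -0.1447]), array([ 0.5955, -0.1558])]
```

```bash
python3 -m handwheel '[[3,0.6,0,0],[3,0.6,0,0],[3,0.7,0,0],[2.2,0.6,-2,0],[0,0,-2,0],[0,0,0,0],[0,0,0,0],[0,0,0,0]]'
python3 - <<'E'
from h import *
w=viewer.snapshot('wrist');save(w,'w13.png',f=1.5);s=sense();print(s['eef_pos'],np.arctan2(s['eef_rot'][1][0],s['eef_rot'][0][0]),s['ft_force'])
t=s['eef_pos']
rect(w,'level',t[2]+.0275+.032);tips(w,['level','level_pad','plate_seat'])
a=viewer.snapshot('scene');b=viewer.snapshot('side');save(a,'a13.png',(220,110,360,230),5);save(b,'b13.png',(225,140,345,260),5)
tips(a,['level','level_pad']);tips(b,['level','level_pad'])
E
```

```text
time: 14.78
eef_pos: [0.6194, -0.0417, 0.0729]
eef_rot: [[0.969, -0.246, -0.0], [-0.246, -0.969, -0.0], [-0.0, 0.0, -1.0]]
ft_force: [-0.5, 0.3, -1.9]
gripper_width: 0.297
[ 0.61997405 -0.04186413  0.07372275] -0.24822237041377573 [ 0.33548664 -0.52436123 -1.75873373]
level 0.83 11403 rect mm [622.6 -28.2] [108.4  25.7] 75.6
level 0.58 917 rect mm [473.  -53.6] [45.3 23.3] 79.4
level [([0.6201, -0.0411, 0.1022], 0.59), ([0.3015, -0.1549, 0.0038], 0.57)]
level_pad [([0.6157, -0.0807, 0.1356], 0.97), ([0.3118, -0.1274, 0.0252], 0.6)]
plate_seat []
level [([0.6199, -0.0399, 0.0964], 0.97), ([0.3089, -0.1501, 0.0], 0.89)]
level_pad [([0.6108, -0.0796, 0.1367], 0.84)]
level [([0.6175, -0.0419, 0.1017], 0.92), ([0.3061, -0.152, 0.0028], 0.63), ([0.6096, -0.0797, 0.1337], 0.47)]
level_pad [([0.3151, -0.124, 0.0255], 0.84), ([0.6082, -0.0774, 0.1348], 0.6)]
```

View pics/w13.png

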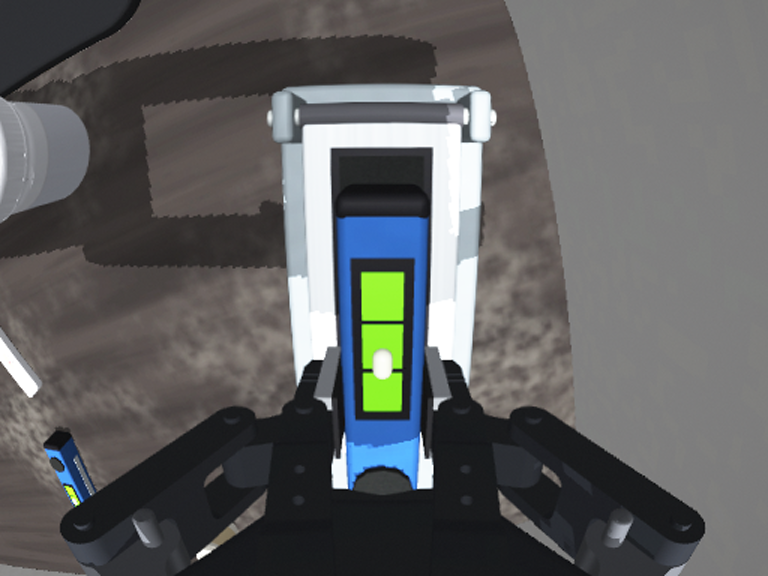

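View pics/a13.png

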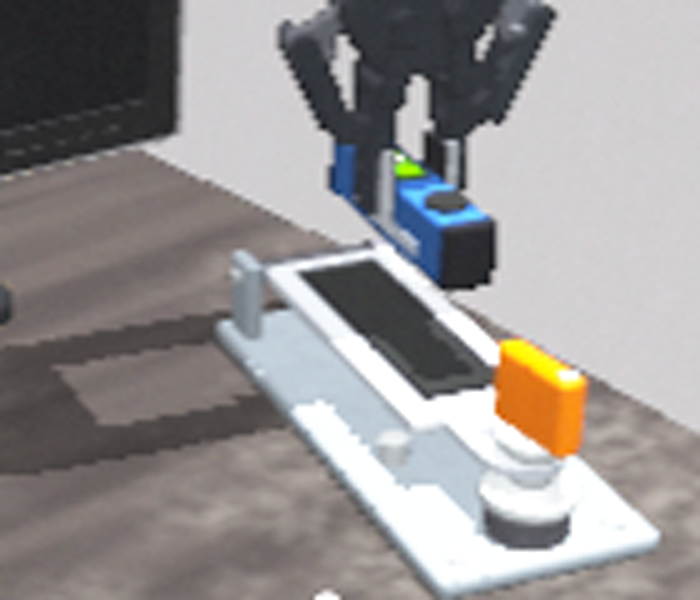

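The level hangs centred and parallel over the strip (strip's end visible symmetrically at px 332–432). Lower it.

```bash
python3 -m handwheel '[[0,0,-3,0],[0,0,-1.3,0],[0,0,0,0],[0,0,0,0]]'|grep -E 'pos|ft_f'; python3 -m handwheel '[[0,0,-0.3,0],[0,0,0,0]]'|grep -E 'pos|ft_f'
```

```text
eef_pos: [0.6181, -0.0412, 0.0279]
ft_force: [0.9, 0.4, -1.4]
eef_pos: [0.6203, -0.0416, 0.027]
ft_force: [-1.3, -0.5, -2.3]
```

```bash
python3 -m handwheel '[[0,0,-0.2,0],[0,0,0,0]]'|grep -E 'pos|ft_f'; python3 -m handwheel '[[0,0,-0.15,0],[0,0,0,0]]'|grep -E 'pos|ft_f'
python3 - <<'E'
from h import *
a=viewer.snapshot('scene');save(a,'a14.png',(220,110,360,230),5)
E
```

```text
eef_pos: [0.6201, -0.0416, 0.0248]
ft_force: [0.4, -0.0, -2.0]
eef_pos: [0.6203, -0.0417, 0.0236]
ft_force: [-2.2, -0.0, 3.2]
```

View pics/a14.png

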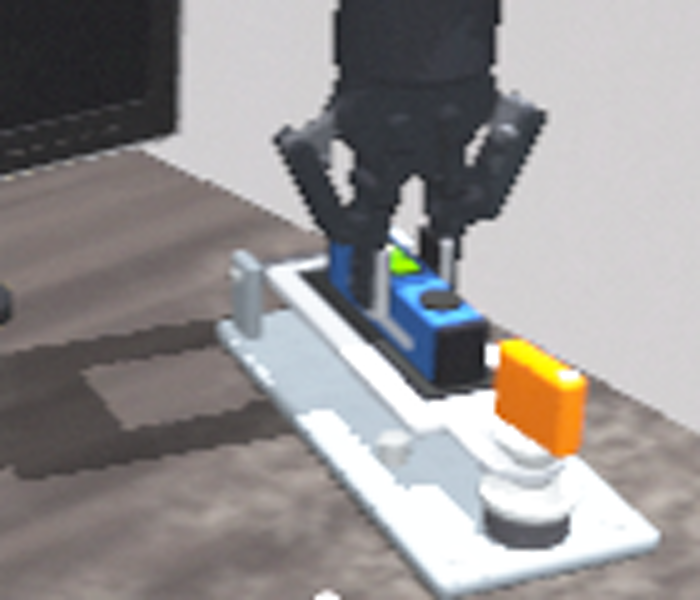

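Contact made (force went from −2 to +3 N). Release and rise.

```bash
python3 -m handwheel '[[0,0,0,0],[0,0,0,0],[0,0,0,0],[0,0,0,0]]' 0.55
python3 -m handwheel '[[0,0,2,0],[0,0,3,0],[0,0,3,0],[0,0,2,0],[0,0,0,0],[0,0,0,0],[0,0,0,0]]'
python3 - <<'E'
from h import *
w=viewer.snapshot('wrist');save(w,'w15.png',f=1.5);save(w,'w15z.png',(180,60,330,260),3);s=sense();print(s['eef_pos'],s['ft_force'])
rect(w,'level',.083);tips(w,['level','level_pad','foot_grip'])
b=viewer.snapshot('side');tips(b,['level','level_pad','foot_grip']);save(b,'b15.png',(225,140,345,260),5)
E
```

```text
time: 16.55
eef_pos: [0.6197, -0.0415, 0.0228]
eef_rot: [[0.969, -0.245, -0.0], [-0.245, -0.969, 0.0], [-0.0, -0.0, -1.0]]
ft_force: [-0.3, 0.2, -0.3]
gripper_width: 0.55
time: 17.13
eef_pos: [0.619, -0.0414, 0.1219]
eef_rot: [[0.969, -0.245, -0.001], [-0.245, -0.969, 0.0], [-0.001, 0.0, -1.0]]
ft_force: [-0.5, -0.3, -1.4]
gripper_width: 0.55
[ 0.618527   -0.04128134  0.12111713] [-0.43119934 -0.49186229  0.06552942]
level 0.72 815 rect mm [ 386.6 -100. ] [69.9 30.6] 76.9
level 0.71 5227 rect mm [620.1 -40.6] [131.2  27.1] 76.0
level [([0.3039, -0.1545, 0.0018], 0.65), ([0.6205, -0.0402, 0.0536], 0.62), ([0.4263, 0.0964, 0.0013], 0.29)]
level_pad [([0.615, -0.0819, 0.0862], 0.96), ([0.3165, -0.1282, 0.0245], 0.56)]
foot_grip [([0.5879, -0.1725, 0.0867], 0.89)]
level [([0.3095, -0.1508, 0.0002], 0.79), ([0.6196, -0.0404, 0.0574], 0.65), ([0.5839, -0.1703, 0.0779], 0.61)]
level_pad [([0.612, -0.0748, 0.0846], 0.59), ([0.3134, -0.1253, 0.0245], 0.57), ([0.6165, -0.0404, 0.0509], 0.27)]
foot_grip [([0.5855, -0.1685, 0.0784], 0.65)]
```

View pics/w15.png

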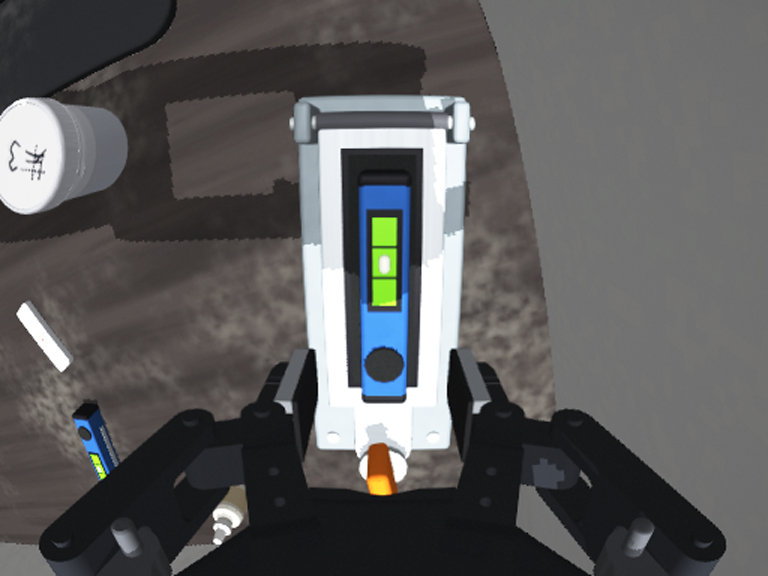

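View pics/w15z.png

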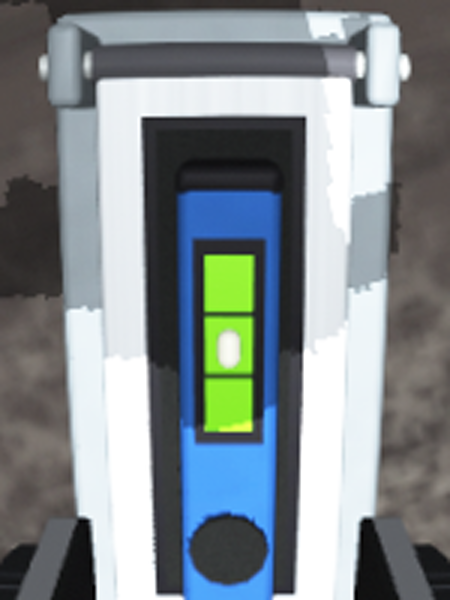

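The level lies centred on the strip (fit (0.620,−0.0406) at 76.0°, 131×27 mm). In the zoom the lines are at y=314 and 376 and the bubble at 350, about 1.3 mm towards the knob. That makes the sprung slope ≈+0.005, so the pressed slope is ≈−0.025 and the turn needed about 0.62 rad CCW. Now over to the knob.

```bash
python3 -m handwheel '[[-0.8,-3.2,0,0],[-0.8,-3.2,0,0],[-0.8,-3.2,0,0],[-0.8,-3.2,0,0],[0,0,0,0],[0,0,0,0],[0,0,0,0]]' 0.55
python3 - <<'E'
from h import *
w=viewer.snapshot('wrist');save(w,'w16.png',f=1.5);s=sense();print(s['eef_pos'],np.arctan2(s['eef_rot'][1][0],s['eef_rot'][0][0]))
tips(w,['level_pad','foot_grip'])
hsv=cv2.cvtColor(w['image'],cv2.COLOR_RGB2HSV);m=((hsv[...,0]<22)&(hsv[...,1]>180)&(hsv[...,2]>120)).astype(np.uint8)
print(np.argwhere(m).min(0),np.argwhere(m).max(0),m.sum())
rect(w,'foot_grip',.098)
save(w,'w16z.png',(200,120,320,260),4)
E
```

```text
time: 18.17
eef_pos: [0.5877, -0.1693, 0.1228]
eef_rot: [[0.969, -0.246, 0.0], [-0.246, -0.969, 0.001], [-0.0, -0.001, -1.0]]
ft_force: [1.2, 1.2, -0.4]
gripper_width: 0.549
[ 0.58782226 -0.16871317  0.12275943] -0.24768352363562102
level_pad [([0.6161, -0.0797, 0.0877], 0.62), ([0.3134, -0.1262, 0.0256], 0.58)]
foot_grip [([0.584, -0.1724, 0.0857], 0.64)]
[166 241] [233 267] 898
foot_grip 0.9 1725 rect mm [ 591.3 -164.9] [29.2 52.2] 7.7
```

View pics/w16z.png

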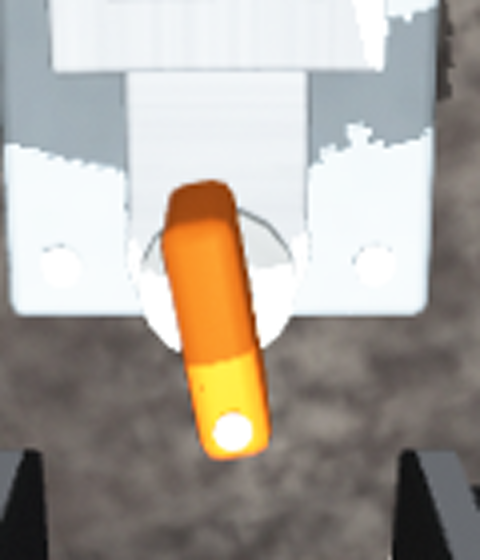

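View pics/w16.png

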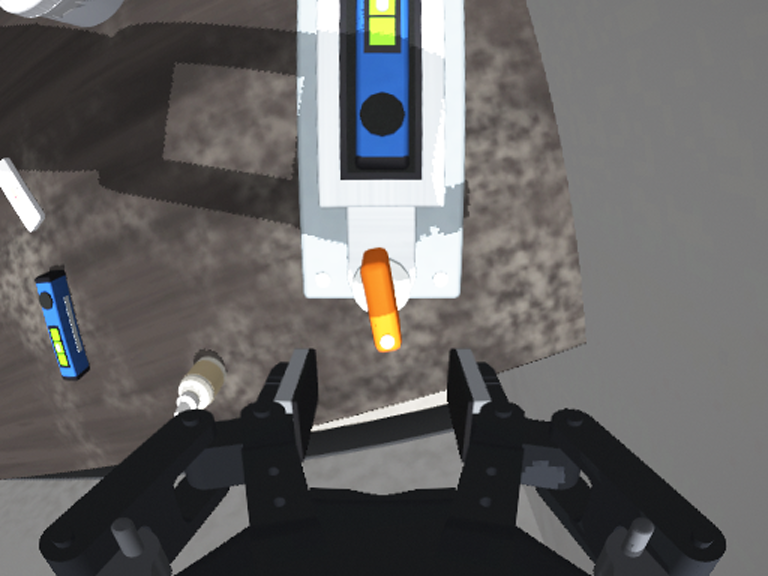

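```bash
python3 - <<'E'
from h import *
w=viewer.snapshot('wrist')
Q=np.array([fplane(w,(200+u[0]/4,120+u[1]/4),.098)[:2]*1000 for u in [(163,236),(236,222),(268,445),(206,455)]]);print(Q.round(1),Q.mean(0))
l=(Q[2]+Q[3]-Q[0]-Q[1])/2;wd=(Q[1]+Q[2]-Q[0]-Q[3])/2;print(np.hypot(*l),np.degrees(np.arctan2(l[1],l[0])),np.hypot(*wd))
print(sense()['eef_pos'])
E
```

```text
[[ 583.3 -146.1]
 [ 596.6 -146.8]
 [ 592.  -191. ]
 [ 580.  -190.1]] [ 587.96791046 -168.49160644]
44.261545591496834 -95.1265493976415 12.677717254072281
[ 0.58799974 -0.16836513  0.12285359]
```

The bar is centred at (0.588,−0.169) at −95°, i.e. +0.16 rad from the stand axis, within the stated range. Align the jaws across it and go down so the real tip stands at ~0.068.

```bash
python3 -m handwheel '[[0,0,-2,0.08],[0,0,-3,0.08],[0,0,-3,0],[0,0,-1.2,0],[0,0,0,0],[0,0,0,0]]' 0.5
python3 -m handwheel '[[0,0,0,0],[0,0,0,0],[0,0,0,0],[0,0,0,0],[0,0,0,0],[0,0,0,0]]' 0 60
python3 - <<'E'
from h import *
a=viewer.snapshot('scene');save(a,'a17.png',(260,110,380,230),6)
w=viewer.snapshot('wrist');save(w,'w17.png',(150,0,370,300),2.5)
E
```

```text
time: 18.92
eef_pos: [0.5876, -0.169, 0.0307]
eef_rot: [[0.996, -0.088, -0.001], [-0.088, -0.996, 0.001], [-0.001, -0.0, -1.0]]
ft_force: [0.3, -0.3, 0.9]
gripper_width: 0.497
time: 19.42
eef_pos: [0.5871, -0.1699, 0.0334]
eef_rot: [[0.996, -0.088, -0.001], [-0.088, -0.996, -0.001], [-0.001, 0.001, -1.0]]
ft_force: [-9.3, 1.7, 9.7]
gripper_width: 0.15
```

View pics/a17.png

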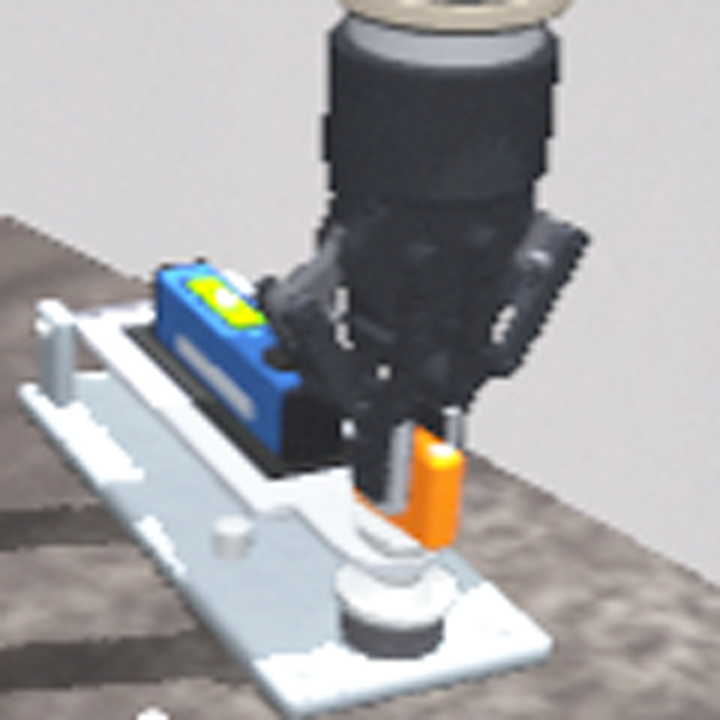

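View pics/w17.png

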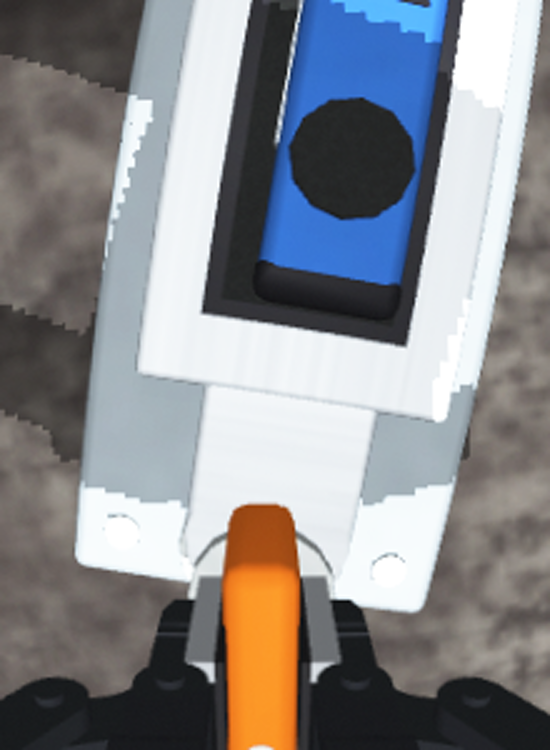

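The jaws hold the bar at its 14 mm width. Turn it CCW by 0.62 rad.

```bash
python3 -m handwheel '[[0,0,0,0.1],[0,0,0,0.1],[0,0,0,0.1],[0,0,0,0.1],[0,0,0,0.1],[0,0,0,0.1],[0,0,0,0.02],[0,0,0,0],[0,0,0,0],[0,0,0,0]]'
python3 -m handwheel '[[0,0,0,0],[0,0,0,0],[0,0,0,0]]' 0.4
python3 -m handwheel '[[0,0,2,0],[0,0,3,0],[0,0,3,0],[0,1,2,-0.1],[0,2,0,-0.1],[0,2,0,-0.1],[0,0,0,0],[0,0,0,0],[0,0,0,0]]'
python3 - <<'E'
from h import *
w=viewer.snapshot('wrist');save(w,'w18.png',f=1.5);s=sense();print(s['eef_pos'],np.arctan2(s['eef_rot'][1][0],s['eef_rot'][0][0]))
rect(w,'level',.083);rect(w,'foot_grip',.098);tips(w,['level_pad'])
E
```

```text
time: 20.35
eef_pos: [0.5869, -0.1699, 0.0334]
eef_rot: [[0.862, 0.507, -0.002], [0.507, -0.862, -0.001], [-0.002, -0.0, -1.0]]
ft_force: [-10.9, 0.7, 10.9]
gripper_width: 0.148
time: 20.6
eef_pos: [0.5887, -0.1699, 0.032]
eef_rot: [[0.862, 0.507, 0.002], [0.507, -0.862, -0.001], [0.002, 0.002, -1.0]]
ft_force: [-0.2, 0.5, -0.8]
gripper_width: 0.404
time: 21.35
eef_pos: [0.5879, -0.1199, 0.1309]
eef_rot: [[0.973, 0.232, 0.0], [0.232, -0.973, -0.001], [0.0, 0.001, -1.0]]
ft_force: [-0.3, -0.6, -0.1]
gripper_width: 0.403
[ 0.58779394 -0.12015884  0.13080046] 0.23328031528678228
level 0.78 1477 rect mm [ 367.8 -127.3] [81.2 28.2] 78.2
level 0.64 5867 rect mm [618.4 -40.2] [131.2  30.2] 76.4
foot_grip 0.7 1609 rect mm [ 586.2 -160.2] [29.4 62.5] 13.7
foot_grip 0.59 5892 rect mm [615.  -41.1] [121.9  28.3] 76.4
level_pad [([0.3156, -0.1274, 0.0269], 0.89), ([0.6132, -0.0789, 0.092], 0.88)]
```

View pics/w18.png

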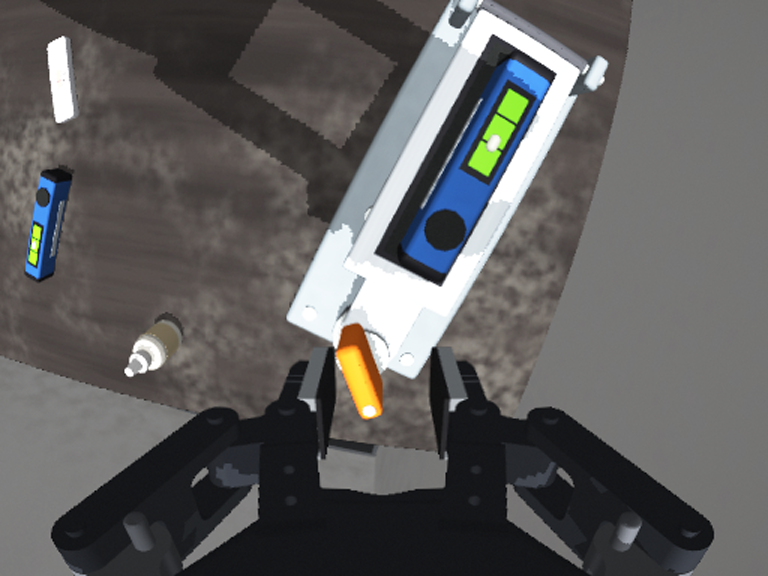

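The bubble moved towards the pad, onto the lower line, as expected with the plate sprung up. Now shut the fingers and go above the thumb pad.

```bash
python3 -m handwheel '[[1.2,2.1,0,-0.12],[1.2,2.1,0,-0.12],[0,0,-3,-0.12],[0,0,-3,-0.12],[0,0,0,0],[0,0,0,0],[0,0,0,0]]' 0 40
python3 - <<'E'
from h import *
w=viewer.snapshot('wrist');save(w,'w19.png',f=1.5);s=sense();print(s['eef_pos'],np.arctan2(s['eef_rot'][1][0],s['eef_rot'][0][0]))
tips(w,['level_pad','level']);a=viewer.snapshot('scene');b=viewer.snapshot('side');save(a,'a19.png',(260,110,380,230),6);save(b,'b19.png',(225,140,345,260),5)
E
```

```text
time: 22.13
eef_pos: [0.6123, -0.0782, 0.072]
eef_rot: [[0.97, -0.243, 0.001], [-0.243, -0.97, -0.0], [0.001, 0.0, -1.0]]
ft_force: [0.8, 0.4, 0.7]
gripper_width: 0.002
[ 0.61302709 -0.0783342   0.07289101] -0.24570633458819546
level_pad [([0.3149, -0.1271, 0.0285], 0.69), ([0.6165, -0.0773, 0.0893], 0.55), ([0.4268, 0.0988, -0.0009], 0.22)]
level [([0.3002, -0.1547, 0.0014], 0.98)]
```

View pics/w19.png

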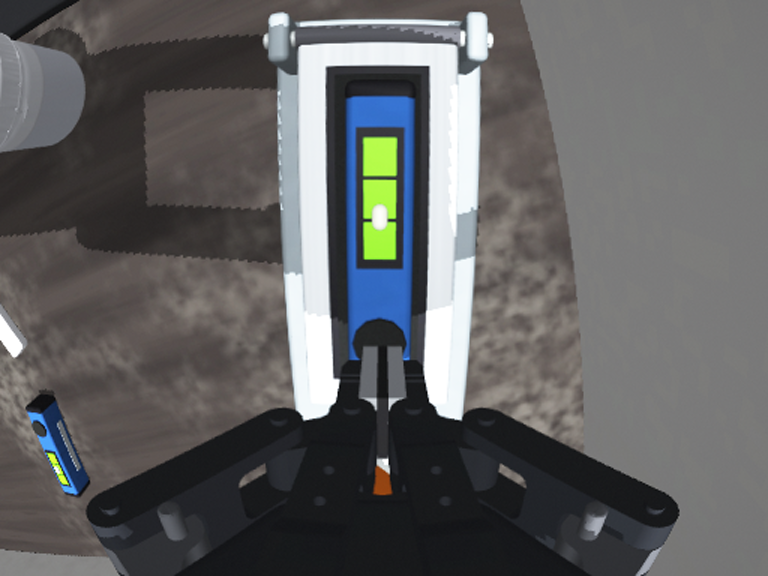

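View pics/a19.png

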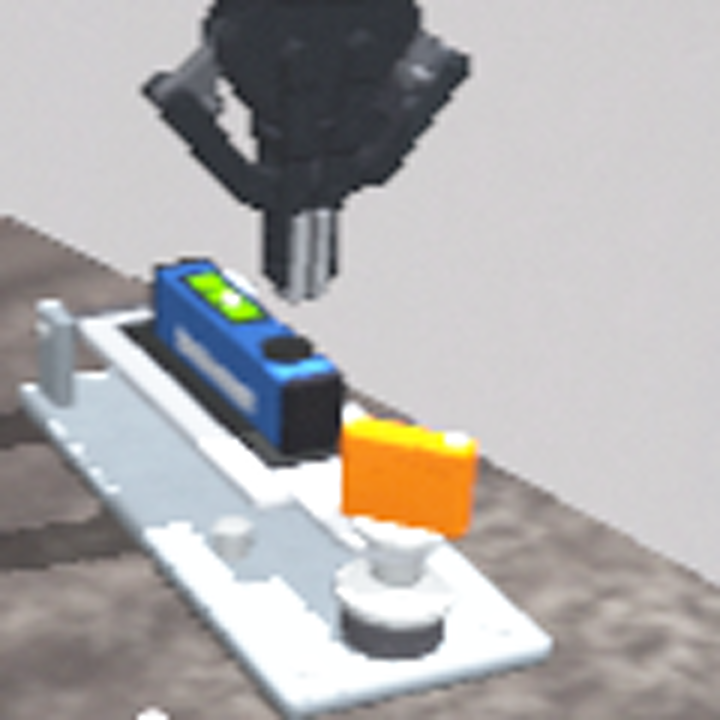

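View pics/b19.png

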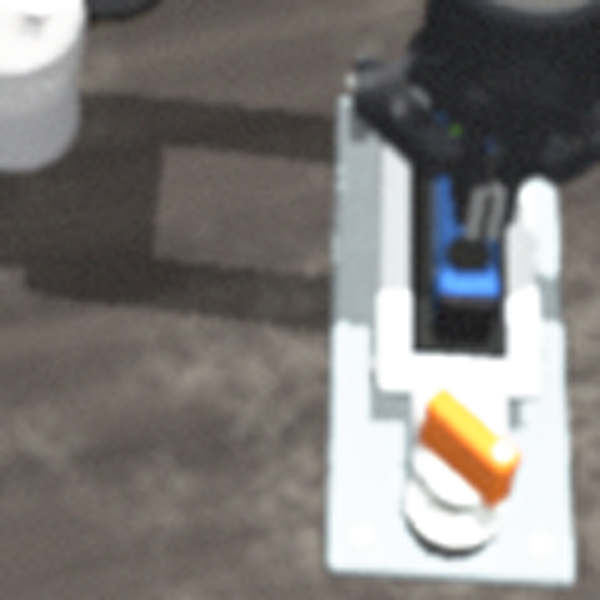

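In the wrist view the lines are at y=178 and 219 and the bubble at 217, about 7.2 mm towards the knob. That means the sprung slope is ≈+0.029 and pressed about level. The fingers are over the pad (380,340). Press down in steps.

```bash
python3 -m handwheel '[[-0.1,0,-1.4,0],[0,0,0,0],[0,0,0,0]]'|grep -E 'pos|ft_f'; python3 -m handwheel '[[0,0,-0.3,0],[0,0,0,0]]'|grep -E 'pos|ft_f'; python3 -m handwheel '[[0,0,-0.2,0],[0,0,0,0]]'|grep -E 'pos|ft_f'; python3 -m handwheel '[[0,0,-0.2,0],[0,0,0,0]]'|grep -E 'pos|ft_f'
```

```text
eef_pos: [0.6101, -0.0774, 0.0567]
ft_force: [-0.1, 0.9, 0.3]
eef_pos: [0.6109, -0.0776, 0.0541]
ft_force: [-0.4, 1.3, -0.5]
eef_pos: [0.6108, -0.0775, 0.0519]
ft_force: [-0.0, -0.3, 0.6]
eef_pos: [0.6108, -0.0776, 0.0498]
ft_force: [0.9, -0.6, 0.7]
```

```bash
python3 -m handwheel '[[0,0,-0.15,0],[0,0,0,0]]'|grep -E 'pos|ft_f'; python3 -m handwheel '[[0,0,-0.1,0],[0,0,0,0]]'|grep -E 'pos|ft_f'; python3 -m handwheel '[[0,0,-0.1,0],[0,0,0,0]]'|grep -E 'pos|ft_f'
```

```text
eef_pos: [0.6107, -0.0776, 0.0482]
ft_force: [0.0, -1.6, 1.2]
eef_pos: [0.6109, -0.0777, 0.0477]
ft_force: [-0.9, -0.2, 3.1]
eef_pos: [0.6113, -0.0779, 0.0474]
ft_force: [-2.0, -0.4, 6.8]
```

```bash
python3 -m handwheel '[[0,0,-0.06,0],[0,0,0,0]]'|grep -E 'pos|ft_f'; python3 -m handwheel '[[0,0,0,0],[0,0,0,0],[0,0,0,0],[0,0,0,0],[0,0,0,0],[0,0,0,0],[0,0,0,0],[0,0,0,0],[0,0,0,0],[0,0,0,0],[0,0,0,0],[0,0,0,0]]'
python3 - <<'E'
from h import *
w=viewer.snapshot('wrist');save(w,'w20.png',(150,0,370,300),2.5);s=sense();print(s['eef_pos'],s['ft_force'])
a=viewer.snapshot('scene');save(a,'a20.png',(260,110,380,230),6)
E
```

```text
eef_pos: [0.6115, -0.0779, 0.0472]
ft_force: [-2.4, -1.0, 9.4]
time: 24.8
eef_pos: [0.6114, -0.0779, 0.0472]
eef_rot: [[0.969, -0.245, 0.001], [-0.245, -0.969, -0.001], [0.002, 0.0, -1.0]]
ft_force: [-2.6, -0.7, 8.6]
gripper_width: -0.001
[ 0.61141067 -0.07792903  0.04720654] [-3.04115731 -0.86399402  8.72852918]
```

View pics/w20.png

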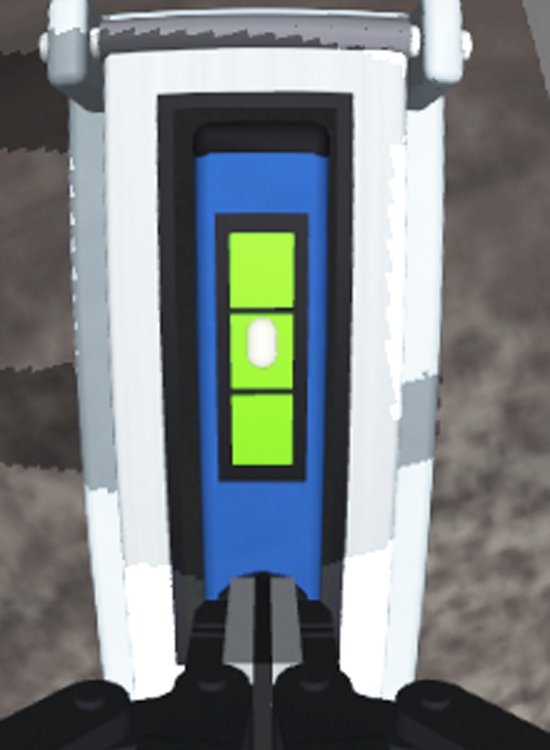

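View pics/a20.png

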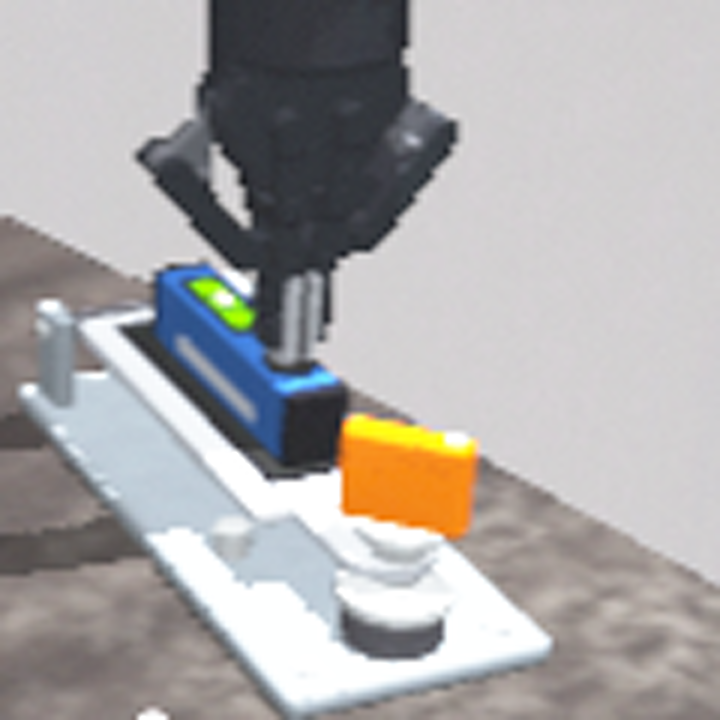

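Pressed with ~9 N. The lines are at y=311 and 392 and the bubble spans 318–368, between them, about 1.5 mm towards +x. The shift from the sprung state (≈8.9 mm measured, 7.5 mm expected) says the plate is fully down. I'll press slightly firmer and recheck.

```bash
python3 -m handwheel '[[0,0,-0.05,0],[0,0,0,0],[0,0,0,0],[0,0,0,0],[0,0,0,0],[0,0,0,0],[0,0,0,0],[0,0,0,0],[0,0,0,0],[0,0,0,0],[0,0,0,0],[0,0,0,0]]'
python3 - <<'E'
from h import *
w=viewer.snapshot('wrist');save(w,'w21.png',(220,70,290,200),4.5);s=sense();print(s['eef_pos'],s['ft_force'],s['time'])
a=viewer.snapshot('scene');tips(a,['sample_jar','dropper_bottle']);save(a,'a21.png',(285,145,315,170),20)
E
```

```text
time: 25.9
eef_pos: [0.6116, -0.078, 0.0471]
eef_rot: [[0.969, -0.245, 0.002], [-0.245, -0.969, -0.001], [0.002, 0.0, -1.0]]
ft_force: [-3.6, -1.0, 10.3]
gripper_width: -0.001
[ 0.61157462 -0.07797788  0.04706272] [-2.34342301 -1.35398103  8.92612985] 25.95
sample_jar [([0.432, 0.098, -0.0029], 0.73), ([0.5876, -0.1734, 0.0818], 0.39)]
dropper_bottle [([0.4286, -0.2237, 0.0015], 0.9)]
```

View pics/w21.png

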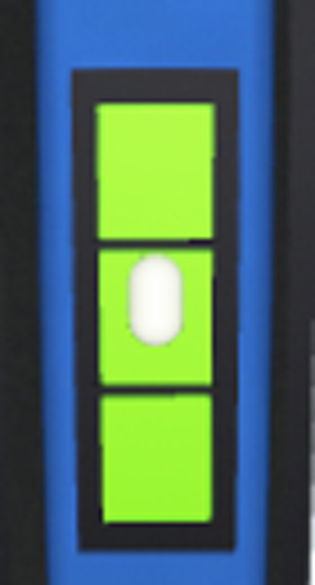

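View pics/a21.png

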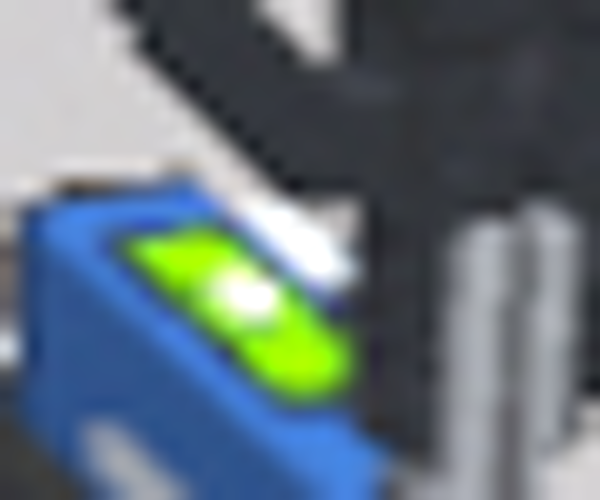

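The bubble is steady (lines at 243 and 390, bubble 255–345, fully between), with ~9–10 N on the pad. The jar and bottle are where they were. Hand in.

```bash
python3 -c "
from rig import order
print(order.sign_off())"
```

```text
the job is handed in; nothing more can be done
None
```

The job is handed in at about 26 s. The level lies on the strip, the plate is held down by about 9–10 N on the thumb pad, and the whole bubble is between the two lines.

**What I did**
- **Level:** I laid the 130 mm blue level lengthwise on the dark strip, pad towards the knob, and let go of it. The fit put its centre within about 1.5 mm of the strip's centre, with the axes parallel.
- **Knob:** I turned it about 0.62 rad counter-clockwise, a turn worked out from the bubble's position with the plate sprung up.
- **Press:** I pressed the pad with shut fingers and held there.

**Last checks**
- **Bubble:** It was unchanged over two pictures about 1 s apart. It sits about 1.75 mm off centre, towards the level's +x end, which leaves about 1.25 mm before it reaches a line. I did not trim the knob further.
- **Plate:** The bubble moved about 8.9 mm on pressing, where 7.5 mm was expected for the full travel. I put the difference down to reading error and take the plate as fully down.
- **Jar and bottle:** The networks found them where they started, within about 5 mm.

**What went wrong or disagreed**
- **Missed grasp:** The first grasp closed on nothing. The real fingertips stand about 36.5 mm above the reported TCP. I confirmed this with a light touch on bare desk and corrected for it from then on.
- **Touch force:** That touch peaked at about 45 N at the fingertips, below the 120 N wrist limit but above the 40 N limit set for the arm and the gripper's body. I take it that the 40 N limit does not cover the fingertips.

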